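# Bolt the carving-tool chest shut against its seal

## Robot

A 6-joint arm with a two-finger parallel gripper is mounted at the origin on the work surface. World frame = base frame: x ahead of the robot, y to its left, z up, the work surface at z = 0. Lengths are in m, angles in rad, forces in N, time in s.
With the tool pointing down it reaches from about 0.4 to 0.825 m from the base axis. Payload 7 kg.
Tool frame: the origin (TCP) lies at the very end of the fingers, on their centre line; the grasp point (between the pads) lies 19 mm behind it; x points along the fingers, y is the direction in which the jaws open and shut, and the axes are right-handed (so a half turn about x gives the same grasp; the last joint's range is limited). The gripper opens to 88 mm and grips with 3 to 60 N. Pads are 19 mm wide; open, the fingers measure 130 mm over their backs; the gripper's body (78 mm by 193 mm) begins 47 mm behind the grasp point.
Start: joints at [-0.977, 0.359, 0.012, 0, -1.224, -0.288], TCP at [0.203, -0.644, 0.205] pointing down, gripper open.
Joint ranges: [-3.07, 3.07], [-1.43, 2.12], [-1.02, 1.25], [-3.03, 1.67], [-3.05, -0], [-3.03, 3.03]. Speed limits (rad/s): [2.39, 2.39, 3.01, 3.14, 3.14, 3.14].

## Interface

Orientations are given as [roll, pitch, yaw] about the fixed x, y, z axes, in that order (R = Rz(yaw) Ry(pitch) Rx(roll)).
In Python, from station import arm, cams gives the robot as it stands. The module is installed in compiled form; this text tells all that it offers.
- The arm moves only by the tool carry_out, never from a script. Its argument "deltas" is a list of rows, each a list of 6 numbers: the shift along the tool's x, y, z in units of 0.04 m (1.0 is 0.04 m), then the turn, a rotation vector about the tool's x, y, z in units of 4 degrees (1.0 is 4 degrees). In form: [[tx, ty, tz, ax, ay, az], ...]. A call has 1 to 5 rows; each row shifts and turns the pose as measured when the row begins, along the tool's axes as they then stand; what a row does not reach is not made up. A row lasts 1/10 s, in which the tool goes at most 50 mm and 8.59 degrees, less where a joint would pass 70% of its speed; a pose out of reach is approached as far as the arm can. A call with a number of a shift or a turn outside -1 to 1 is refused whole. A call with a gripper value outside its range is refused whole. "hand" is the closure, from 0 (fully open) to 1 (shut), set as the call begins (left out, the last holds). The fingers move at their own pace and stop on an object; "newtons" is the grip in N (left out, the last holds). Time passes only in rows, so rows that do not move let the fingers close. It gives the time, the measured TCP pose, the force and the opening at its end, in the units of the state.
- arm.get_state(): the state, without advancing time (a new reading comes with each control period).
- cams.grab_frame(name): name is "scene" or "top"; returns a dict with "pixels" (384x512x3 uint8, red, green, blue), "fx", "fy", "cx", "cy" (pixels), "T" (4x4, takes a point from camera to world coordinates). Camera axes: x right, y up, looking along -z (the intrinsics and any distortion apply to the point x, -y, -z); pixel columns grow to the right and rows downward; lengths in m; the calibration is good to about 2 mm. A picture is of the moment at which its call begins. There is no depth.
- arm.job_done(): hands the job in, once; it reports no verdict.
The state is a dict: "t": time; "q": joint angles; "qd": joint speeds; "joint_efforts": joint torques, N m; "eef_pos": TCP position; "ee_rot": TCP orientation; "force": force on the tool from outside, world axes, zero at the start; "moment": the same for the moment, N m; "width": finger opening in m.
Only numpy, scipy, OpenCV 4.12 (cv2) and the standard library are available. Lean on these libraries where they do the work, as an engineer would, in place of code of your own. Each camera call takes 0.05 s, during which the arm holds its last target.

## Task

Lock up the plywood tool chest: its lid rides up on a new rubber seal, so press the lid down with the bolt's handle and hold it down while you slide the barrel bolt across through the keeper. Push it on until it meets its stop, ease it back to the notch just short of there, turn the handle fully down into the notch and let go. Feel your way: do not lean on the lid once it is down, do not ram the bolt or force the handle, and leave the tools and carvings where they are.

Things in the scene. Friction and masses are not known exactly. Their poses are not given: they have to be found in the camera images.
- chest: The fixed plywood chest, 300 x 440 x 142 mm high, with corner irons; origin at the centre of its underside, on the bench. Lid on its -y part, fixed deck on its +y part; the bolt runs along its +y in the middle of its width.
- strip: Wooden packing strip, 56 x 177 x 18 mm, on the lid, carrying the bolt. Origin: on the rod's axis (30 mm above the lid's top), 202 mm from the lid's hinge. The steel barrel is screwed on by eye: where its notch and stop lie along y differs by up to 14 mm either way from chest to chest (see the slide). +y: the way the bolt slides to lock; +x: the side the handle turns down to. Tips with the lid.
- knob (a point): Centre of the steel ball, 22 mm in diameter, at the end of the bolt's handle, 48 mm from the rod's axis on an 8 mm stem. Pinched from above by two fingers along the slide direction it can be pressed, slid, and swung over in an arc while it pivots between the fingers.
- bolt_slide (a joint): How far the bolt has slid towards the keeper (m); starts at 0 to 0.012. The rod's round nose meets the keeper at about 0.02 and is blocked there while the lid stands up. The middle of the notch is somewhere between 0.043 and 0.071; the stop (the stem meets a saddle) is always 0.008 beyond it. The stem fits the notch within 1.5 mm of its middle. Friction about 3 N, more in the keeper.
- bolt_handle (a joint): Angle of the handle about the rod (rad): 0 upright, growing as it turns down towards the strip's +x; 1.36 at the bottom of the notch. Starts at 0 to 0.3 and stays where it is left; turning takes 1 to 3 N at the ball. The barrel's wall blocks it at about 0.5 unless it is at the notch. Walls and saddles are 30 mm wide over all and end 12 mm above the rod's axis.
- lid (a joint): Angle of the 300 x 258 mm lid (rad): 0 down on the rim; it starts on a springy rubber seal at 0.028 to 0.042, free edge 7 to 11 mm up. Hinged 202 mm from the strip's origin, on its -y side. Pressing straight down on the handle shuts it: about 12 to 20 N reaches the rim (less as the bolt goes across), then it is hard. With the bolt through the keeper it stays at about 0.011.
- keeper: Steel keeper loop on the chest's fixed deck, 52 x 22 mm foot; opening 19 mm wide, 16 mm deep along y, top bar 8.5 to 12.5 mm above the origin (the rod is 14 mm thick). Origin: centre of the loop, on the rod's axis when the lid is fully down, 82 mm along +y from the strip's origin. Axes parallel to the chest's.
- rim: Wooden cross wall of the chest under the lid's free edge, 276 x 12 mm, on which the shut lid bears; origin at the middle of its top, 42 mm below the rod's axis with the lid down.
- palm_gouge: Bystander: short gouge with a wooden handle, 130 mm long, lying on the chest's deck; origin under its ferrule.
- little_head: Bystander: small carved wooden head, 47 mm high, on the chest's deck; origin under its centre.
- big_head: Bystander: carved wooden head with a hat, 165 mm high, on the bench; origin under its centre.
- mallet: Bystander: round wooden carving mallet standing on its head, 84 mm wide, 207 mm high; origin under its centre.
- stone: Bystander: grey sharpening stone, 160 x 55 x 22 mm, lying on the bench; origin under its centre.
- oil: Bystander: amber bottle of honing oil, 52 mm wide, 130 mm high; origin under its centre.
- long_gouge: Bystander: long gouge lying on the bench, 230 mm; origin under its ferrule.

How it is judged:
By the outcome, as a careful person would: the job done as asked, in the order asked, and still so for the second after the job is handed in, with the robot touching nothing.
It also fails if it takes over 64 s, if anything falls off the work surface, if the arm or the gripper's body presses on something with over 40 N, if the wrist force passes 120 N, or if a joint passes its speed limit or range.

## Working session

There is one attempt and no reset: what is moved stays moved. The work goes in short steps, Python scripts to look and compute and a tool call to move; the robot and the scene stay as the last step left them, time stands still between calls to the robot, and variables do not carry over. Pictures are saved under pics/ and viewed, and the job is handed in when it is done.

Besides the shell and the picture viewer there is one more tool, called after "Emit:" as name([rows], argument=value, ...), one row to a line, values as JSON. carry_out: Moves the arm, as the interface text tells. Shifts and turns lie within -1 to 1; 1 stands for 0.04 m of shift or 4 degrees of turn. Its arguments: {"type":"object","properties":{"deltas":{"type":"array","items":{"type":"array","items":{"type":"number","minimum":-1,"maximum":1}}},"hand":{"type":"number"},"newtons":{"type":"number"}},"required":["deltas"]}

```bash
mkdir -p pics
python3 - <<'E'
from station import arm,cams
import cv2
s=arm.get_state()
for k,v in s.items(): print(k,v)
for n in ("scene","top"):
    f=cams.grab_frame(n); cv2.imwrite(f"pics/{n}0.png",f["pixels"][:,:,::-1])
    print(n,{k:v for k,v in f.items() if k!="pixels"})
E
```

```text
t 0.0
q [-9.76882083e-01  3.59368482e-01  1.10632220e-02 -3.53402543e-04
 -1.22410305e+00 -2.88094432e-01]
qd [-6.48552955e-04 -1.05144397e-03 -1.14179822e-03 -8.82151580e-05
 -6.90766635e-04  1.32672326e-04]
joint_efforts [-4.32962734e-04 -5.82717025e+01  2.93055689e+01  6.99732721e+00
  6.94759452e-03 -1.13790884e-04]
eef_pos [ 0.20303572 -0.64318887  0.20433593]
ee_rot [1.65566747 1.56915046 1.96136693]
force [-0.38849404 -0.02147288 -0.19067719]
moment [-0.03288982 -0.01635967 -0.03031443]
width 0.0875737297750112
scene {'fx': 351.9760504134689, 'fy': 351.9760504134689, 'cx': 254.15438294903828, 'cy': 195.08641345106474, 'T': array([[-0.1160726 , -0.76715457,  0.63087322,  1.19644038],
       [ 0.99307434, -0.07801084,  0.08785022,  0.11854525],
       [-0.01817975,  0.63670101,  0.77089644,  0.98629917],
       [ 0.        ,  0.        ,  0.        ,  1.        ]])}
top {'fx': 488.606785582538, 'fy': 488.606785582538, 'cx': 249.9806882155621, 'cy': 199.40040869384188, 'T': array([[ 0.00842926,  0.98340479, -0.18122905,  0.22523008],
       [-0.99996259,  0.00793819, -0.00343483, -0.00655968],
       [-0.0019392 ,  0.18125123,  0.98343491,  1.6258032 ],
       [ 0.        ,  0.        ,  0.        ,  1.        ]])}
```

View pics/scene0.png

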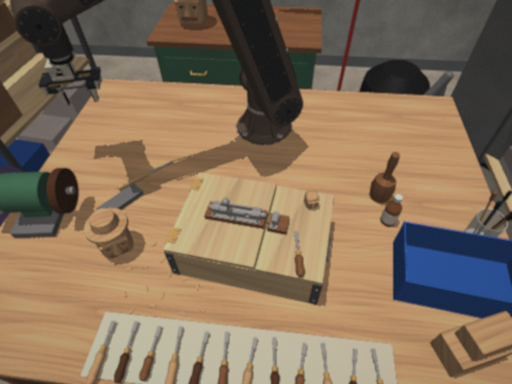

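View pics/top0.png

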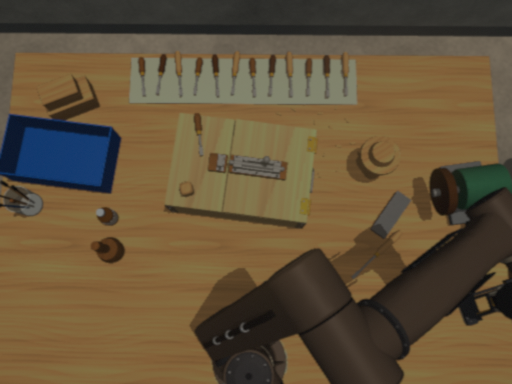

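Run:
```python
import cv2
a=cv2.imread("pics/top0.png")[105:235,155:325]; cv2.imwrite("pics/top0z.png",cv2.resize(a,None,fx=4.6,fy=4.6,interpolation=cv2.INTER_CUBIC))
a=cv2.imread("pics/scene0.png")[165:305,160:340]; cv2.imwrite("pics/scene0z.png",cv2.resize(a,None,fx=4.2,fy=4.2,interpolation=cv2.INTER_CUBIC))
```

```text
(no output)
```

View pics/top0z.png

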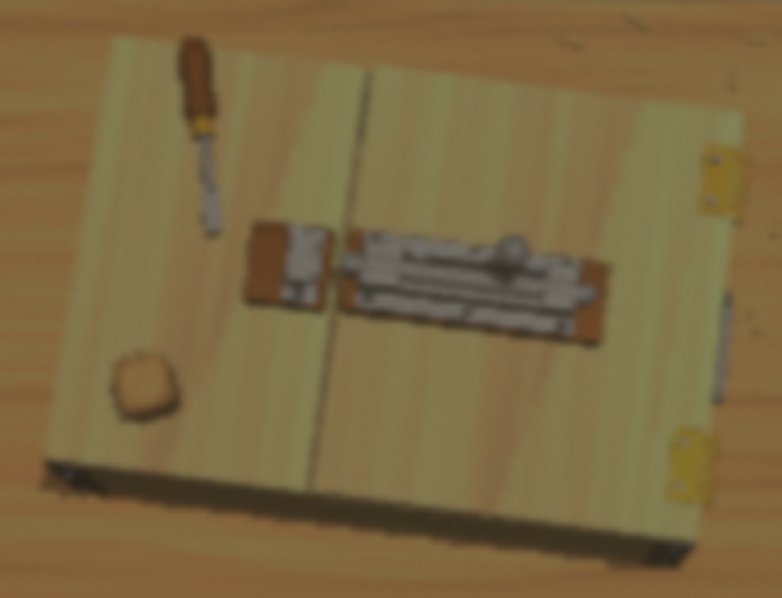

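View pics/scene0z.png

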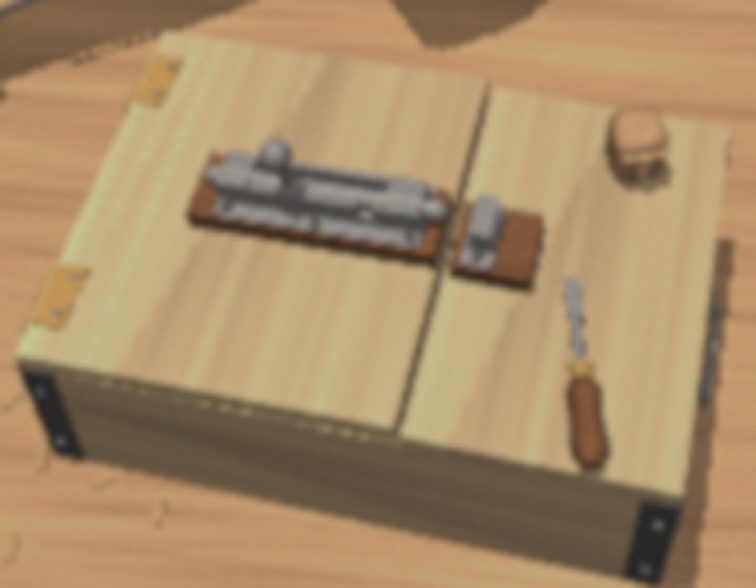

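```bash
cat > h.py <<'E'
import numpy as np
from station import arm,cams
C={"scene":(351.97605,254.15438,195.08641,np.array([[-0.1160726 , -0.76715457,  0.63087322,  1.19644038],[ 0.99307434, -0.07801084,  0.08785022,  0.11854525],[-0.01817975,  0.63670101,  0.77089644,  0.98629917]])),
"top":(488.606786,249.98069,199.40041,np.array([[ 0.00842926,  0.98340479, -0.18122905,  0.22523008],[-0.99996259,  0.00793819, -0.00343483, -0.00655968],[-0.0019392 ,  0.18125123,  0.98343491,  1.6258032 ]]))}
def ray(n,u,v):
    f,cx,cy,T=C[n]; d=T[:,:3]@np.array([(u-cx)/f,-(v-cy)/f,-1.]); return T[:,3],d
def onz(n,u,v,z):
    o,d=ray(n,u,v); return o+d*(z-o[2])/d[2]
def tri(a,b):
    o1,d1=ray("top",*a);o2,d2=ray("scene",*b)
    s=np.linalg.lstsq(np.c_[d1,-d2],o2-o1,rcond=None)[0]
    p,q=o1+d1*s[0],o2+d2*s[1]; return (p+q)/2,np.linalg.norm(p-q)
def proj(n,p):
    f,cx,cy,T=C[n]; c=T[:,:3].T@(np.asarray(p)-T[:,3]); return cx+f*c[0]/-c[2],cy-f*c[1]/-c[2]
def zt(u,v):return (155+(u+.5)/4.6-.5,105+(v+.5)/4.6-.5)
def zs(u,v):return (160+(u+.5)/4.2-.5,165+(v+.5)/4.2-.5)
E
python3 - <<'E'
from h import *
np.set_printoptions(precision=4,suppress=True)
print("knob",tri(zt(513,248),zs(277,155)))
print("keeper top",tri(zt(308,246),zs(487,212)))
for n,p in dict(c_topleft=(112,38),c_botleft=(47,462),c_right_top=(742,112),c_right_bot=(693,542),gaptop=(369,70),gapbot=(311,490)).items(): print(n,onz("top",*zt(*p),0.142))
for n,p in dict(hingefar=(165,35),hingenear=(20,358),deckfar=(728,128),decknear=(684,495),gapfar=(487,85),gapnear=(398,432)).items(): print(n,onz("scene",*zs(*p),0.142))
print("rodnose top,tail",onz("top",*zt(338,263),.179),onz("top",*zt(603,293),.179))
print("scene nose/tail",onz("scene",*zs(445,208),.179),onz("scene",*zs(207,172),.175))
E
```

```text
knob (array([ 0.6059, -0.0462,  0.2267]), np.float64(0.004490915108066938))
keeper top (array([0.6149, 0.0908, 0.1947]), np.float64(0.010585508676364411))
c_topleft [0.7778 0.2278 0.142 ]
c_botleft [0.4789 0.261  0.142 ]
c_right_top [ 0.7275 -0.2086  0.142 ]
c_right_bot [ 0.4283 -0.1712  0.142 ]
gaptop [0.7559 0.049  0.142 ]
gapbot [0.4613 0.0837 0.142 ]
hingefar [ 0.43   -0.1698  0.142 ]
hingenear [ 0.7263 -0.2025  0.142 ]
deckfar [0.4809 0.265  0.142 ]
decknear [0.7773 0.2311 0.142 ]
gapfar [0.4566 0.0853 0.142 ]
gapnear [0.7535 0.0519 0.142 ]
rodnose top,tail [0.6081 0.0664 0.179 ] [ 0.589  -0.1095  0.179 ]
scene nose/tail [0.6023 0.067  0.179 ] [ 0.5854 -0.1011  0.175 ]
```

```bash
cat >> h.py <<'E'
from scipy.spatial.transform import Rotation as R
np.set_printoptions(precision=4,suppress=True)
A=np.radians(-6.6)
e=np.array([np.cos(A),np.sin(A),0]); u=np.array([-np.sin(A),np.cos(A),0]); zz=np.array([0,0,1.])
O=np.array([.6013,.0112,.172])
def st():
    s=arm.get_state(); Rt=R.from_euler("xyz",s["ee_rot"]); p=s["eef_pos"]
    M=Rt.as_matrix(); B=np.c_[e,u,zz]
    print("t%.2f"%s["t"],"pos",p,"grasp in strip mm",B.T@(p-.019*M[:,0]*-0-0*p-O)*1e3+0,"F(e,u,z)",B.T@s["force"],"w%.4f"%s["width"])
    return s,Rt,p
def goto(target,Rg,dp=None):
    s,Rt,p=st(); M=Rt.as_matrix()
    d=M.T@(np.asarray(target)-p)/.04; rv=np.degrees((Rt.inv()*Rg).as_rotvec())/4
    print("tool axes",M.T.round(3).tolist()); print("delta units",d,"turn units",rv)
E
python3 - <<'E'
from h import *
for sg in (1,-1):
    x=-zz; y=sg*u; Rg=R.from_matrix(np.c_[x,y,np.cross(x,y)])
    goto([.606,-.046,.3],Rg)
E
```

```text
t0.10 pos [ 0.203  -0.6432  0.2044] grasp in strip mm [-320.4202 -695.8731   32.3944] F(e,u,z) [-1.0541  0.1499  0.6515] w0.0874
tool axes [[-0.001, 0.001, -1.0], [-0.301, 0.954, 0.002], [0.954, 0.301, -0.0]]
delta units [-2.3754 11.2099 14.1008] turn units [ 6.0292 -0.0073 -0.0213]
t0.10 pos [ 0.203  -0.6432  0.2044] grasp in strip mm [-320.4202 -695.8731   32.3944] F(e,u,z) [-1.0541  0.1499  0.6515] w0.0874
tool axes [[-0.001, 0.001, -1.0], [-0.301, 0.954, 0.002], [0.954, 0.301, -0.0]]
delta units [-2.3754 11.2099 14.1008] turn units [-38.9708   0.0294  -0.01  ]
```

Emit:
carry_out([
  [-0.8,0,0,0,0,0],
  [-0.8,0,0,0,0,0],
  [-0.8,0,0,0,0,0],
  [0,0.5,0.6,1,0,0],
  [0,0.6,0.8,1,0,0],
], hand=0.3)

```text
t: 0.6
eef_pos: [0.2432, -0.5861, 0.2988]
ee_rot: [1.919, 1.56, 2.077]
force: [-0.4, -0.4, 0.2]
width: 0.062
```

Emit:
carry_out([
  [0,0.6,0.8,1,0,0],
  [0,0.6,0.8,1,0,0],
  [0,0.6,0.8,1,0,0],
  [0,0.6,0.8,1,0,0],
  [0,0.6,0.8,0,0,0],
])

```text
t: 1.1
eef_pos: [0.404, -0.4587, 0.2993]
ee_rot: [2.155, 1.559, 2.016]
force: [-0.1, -0.9, 0.2]
width: 0.0613
```

```bash
cat >> h.py <<'E'
Rg0=R.from_matrix(np.c_[-zz,u,np.cross(-zz,u)])
E
python3 - <<'E'
from h import *
goto([.606,-.046,.27],Rg0)
E
```

```text
t1.10 pos [ 0.404  -0.4587  0.2993] grasp in strip mm [-142.031  -489.4642  127.3344] F(e,u,z) [-0.0295 -0.9052  0.1892] w0.0613
tool axes [[-0.005, 0.01, -1.0], [0.139, 0.99, 0.01], [0.99, -0.139, -0.006]]
delta units [ 0.816  10.9122  3.5719] turn units [-0.3489 -0.0899 -0.1395]
```

Emit:
carry_out([
  [0,1,0.35,-0.1,0,0],
  [0,1,0.35,-0.1,0,0],
  [0,1,0.35,-0.1,0,-0.1],
  [0,1,0.35,0,-0.1,0],
  [0,1,0.35,0,0,0],
])

```text
t: 1.6
eef_pos: [0.5029, -0.2618, 0.2966]
ee_rot: [2.315, 1.564, 2.196]
force: [1.2, -0.5, -0.8]
width: 0.0612
```

Emit:
carry_out([
  [0,1,0.35,0,0,0],
  [0,1,0.35,0,0,0],
  [0,1,0.35,0,0,0],
  [0,1,0.35,0,0,0],
  [0,0.8,0.3,0,0,0],
])

```text
t: 2.1
eef_pos: [0.5946, -0.0695, 0.2961]
ee_rot: [2.443, 1.563, 2.325]
force: [1.0, -0.4, -1.1]
width: 0.0611
```

Run:
```python
from h import *
goto([.606,-.046,.27],Rg0)
import cv2
fs=[cams.grab_frame("top")["pixels"],cams.grab_frame("scene")["pixels"]]
a=cv2.resize(fs[0][105:235,155:325],(780,596),interpolation=2);cv2.imwrite("pics/t1.png",a[:,:,::-1])
a=cv2.resize(fs[1][120:260,160:340],(756,588),interpolation=2);cv2.imwrite("pics/s1.png",a[:,:,::-1])
```

```text
t2.10 pos [ 0.5946 -0.0695  0.2961] grasp in strip mm [  2.6241 -80.9563 124.1321] F(e,u,z) [ 0.9985 -0.2588 -1.1379] w0.0611
tool axes [[-0.006, 0.006, -1.0], [0.117, 0.993, 0.005], [0.993, -0.117, -0.006]]
delta units [0.6552 0.614  0.218 ] turn units [-0.0347 -0.0888 -0.0748]
```

View pics/s1.png

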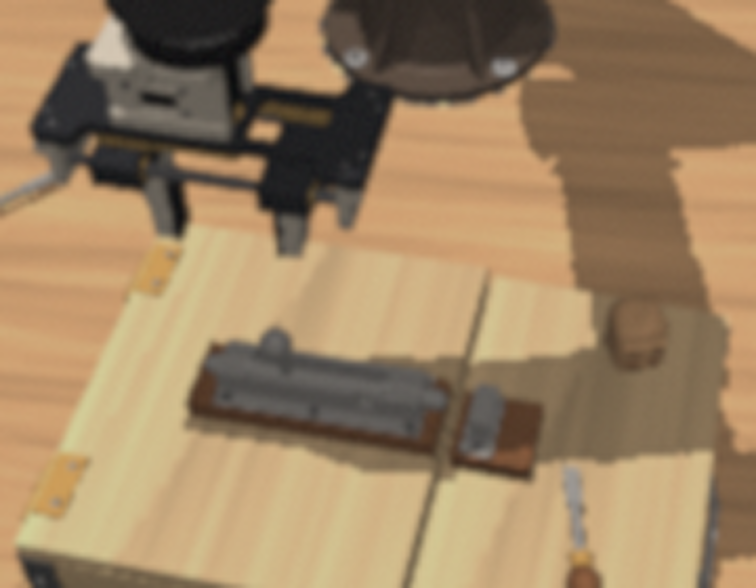

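View pics/t1.png

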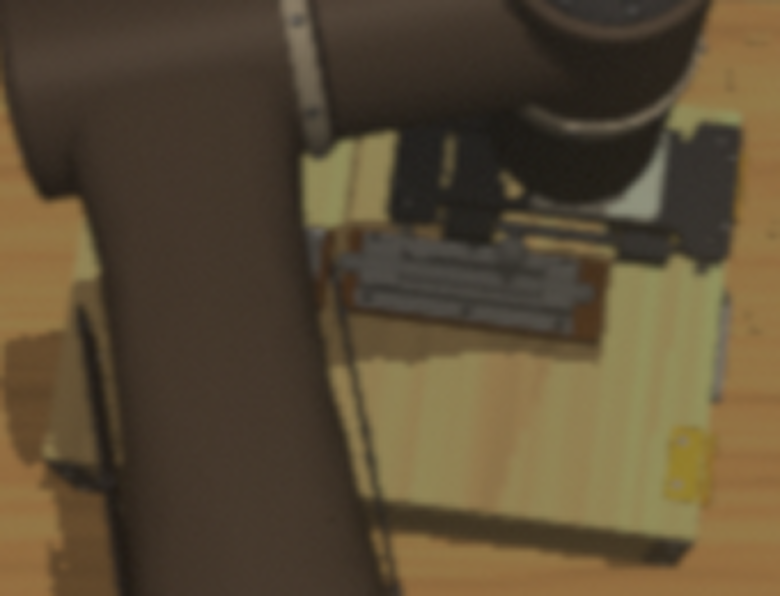

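Run:
```python
from h import *
B=np.c_[e,u,zz]
for n,p in (("top",zt(513,248)),("scene",zs(277,155))):
    q=onz(n,*p,.226); print(n,q,B.T@(q-O)*1e3)
# known keeper top centre, check of bias
k=O+.082*u+.0125*zz
print("keeper pred zoom top",[(a) for a in proj("top",k)],zt(308,246),"scene",proj("scene",k),zs(487,212))
s=arm.get_state(); Rt=R.from_euler("xyz",s["ee_rot"]).as_matrix()
for d in (.0305,-.0305):
    q=s["eef_pos"]+d*Rt[:,1]; w=proj("scene",q); print("pad tip in s1 crop",(w[0]-160)*4.2,(w[1]-120)*4.2)
```

```text
top [ 0.6065 -0.0484  0.226 ] [ 12.0658 -58.6143  54.    ]
scene [ 0.6052 -0.0441  0.226 ] [ 10.2011 -54.4696  54.    ]
keeper pred zoom top [np.float64(219.3799820644778), np.float64(160.4312581234191)] (221.56521739130437, 158.08695652173913) scene (np.float64(274.3695107625879), np.float64(216.1192638557337)) (275.57142857142856, 215.0952380952381)
pad tip in s1 crop 277.8532642409013 266.17486590645007
pad tip in s1 crop 185.09047604408457 251.0336314578814
```

Run:
```python
from h import *
import cv2
f=cams.grab_frame("scene")["pixels"]
a=f[140:215,165:265].copy()
a=cv2.convertScaleAbs(a,alpha=1.6)
cv2.imwrite("pics/s2.png",cv2.resize(a,None,fx=8,fy=8,interpolation=0)[:,:,::-1])
```

```text
(no output)
```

View pics/s2.png

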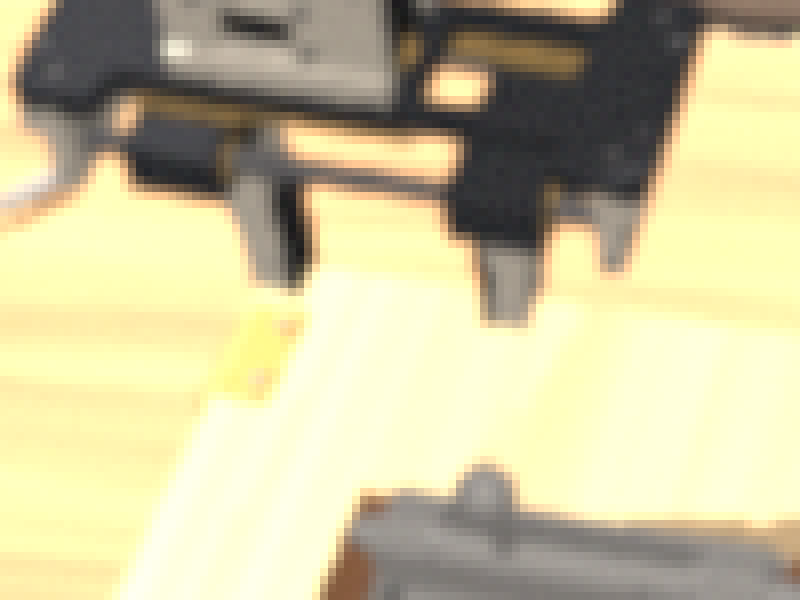

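```bash
cat >> h.py <<'E'
def to(ee,uu,z): goto(O*[1,1,0]+ee*1e-3*e+uu*1e-3*u+z*zz,Rg0)
E
python3 - <<'E'
from h import *
to(11,-56.5,.245)
E
```

```text
t2.25 pos [ 0.5946 -0.0698  0.2954] grasp in strip mm [  2.6318 -81.2138 123.4249] F(e,u,z) [-0.1604 -0.4388 -0.4905] w0.0615
tool axes [[-0.007, 0.006, -1.0], [0.115, 0.993, 0.005], [0.993, -0.115, -0.007]]
delta units [1.262  0.6118 0.2183] turn units [-0.0048 -0.1057 -0.0695]
```

Emit:
carry_out([
  [0.2,0.3,0.1,0,-0.1,-0.1],
  [0.4,0.3,0.1,0,0,0],
  [0.4,0.05,0.05,0,0,0],
  [0.3,0,0,0,0,0],
], hand=0.55)

```text
t: 2.65
eef_pos: [0.6078, -0.0457, 0.2423]
ee_rot: [-0.726, 1.567, -0.844]
force: [0.7, -0.9, 0.5]
width: 0.0404
```

Run:
```python
from h import *
import cv2
f=cams.grab_frame("scene")["pixels"]
to(11,-56.5,.207)
a=f[150:225,180:280].copy()
a=cv2.convertScaleAbs(a,alpha=1.6)
cv2.imwrite("pics/s3.png",cv2.resize(a,None,fx=8,fy=8,interpolation=0)[:,:,::-1])
```

```text
t2.70 pos [ 0.6067 -0.0457  0.2401] grasp in strip mm [ 11.8681 -55.9185  68.0628] F(e,u,z) [-0.1896  0.0188 -2.6237] w0.0398
tool axes [[-0.001, -0.003, -1.0], [0.118, 0.993, -0.003], [0.993, -0.118, -0.0]]
delta units [ 0.8266 -0.0124 -0.0215] turn units [-0.0463 -0.0036  0.0384]
```

View pics/s3.png

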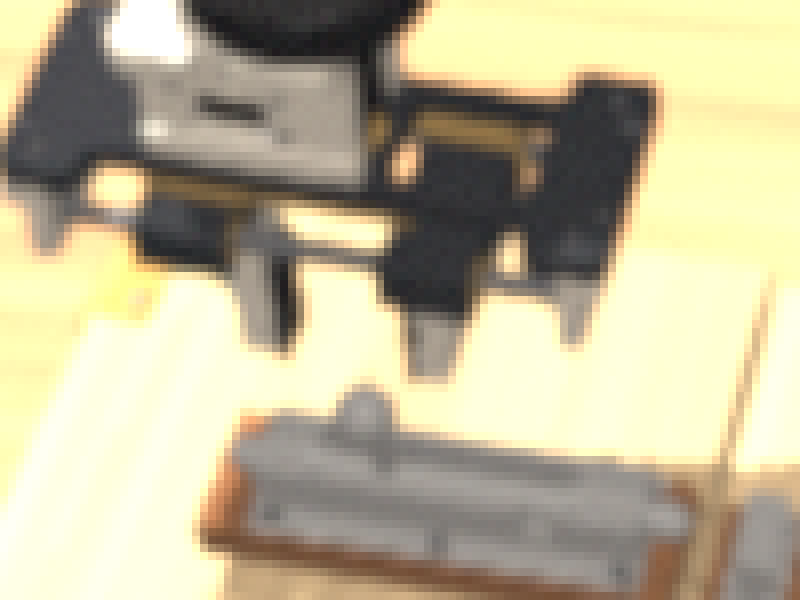

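Run:
```python
from h import *
p=np.array([.6067,-.0457,.2401])
w=np.array(proj("scene",p));print("tip pred",w,"obs",(224.1,195.1))
for hf in (0,.0095,-.0095):
  for d in (.02,-.02): print(hf,d,proj("scene",p+hf*e+d*u))
for ee in(9,11,13):
  k=O*[1,1,0]+ee*1e-3*e-.0565*u+.226*zz
  print("knob pred",proj("scene",k),"obs",(225.8,201.4))
J=np.array([np.array(proj("scene",p+1e-3*d))-w for d in(e,u,zz)]).T;print(J)
```

```text
tip pred [224.4769 198.699 ] obs (224.1, 195.1)
0 0.02 (np.float64(231.52489115145247), np.float64(199.9277140467408))
0 -0.02 (np.float64(217.4755987520191), np.float64(197.47839368266975))
0.0095 0.02 (np.float64(230.5804230856941), np.float64(202.60080016767066))
0.0095 -0.02 (np.float64(216.4516157556046), np.float64(200.11870672724973))
-0.0095 0.02 (np.float64(232.45788585890196), np.float64(197.28710046349408))
-0.0095 -0.02 (np.float64(218.48722434085948), np.float64(194.8699438863364))
knob pred (np.float64(224.98853556999737), np.float64(201.06856951214064)) obs (225.8, 201.4)
knob pred (np.float64(224.78562171016011), np.float64(201.62087257001497)) obs (225.8, 201.4)
knob pred (np.float64(224.5821929774196), np.float64(202.17457703969595)) obs (225.8, 201.4)
[[-0.1031  0.3513 -0.0305]
 [ 0.2781  0.0612 -0.2303]]
```

Run:
```python
from h import *
import cv2
p=np.array([.203,-.6432,.2044]);y=np.array([-.301,.954,.002]);zt_=np.array([.954,.301,0])
im=cv2.imread("pics/scene0.png")
for d in(.0437,-.0437):
  for h in(-.0095,.0095):
    print(d,h,proj("scene",p+d*y+h*zt_))
a=im[50:125,20:120]; a=cv2.convertScaleAbs(a,alpha=1.6)
cv2.imwrite("pics/s0h.png",cv2.resize(a,None,fx=8,fy=8,interpolation=0))
```

```text
0.0437 -0.0095 (np.float64(96.3911857521793), np.float64(104.11865511812255))
0.0437 0.0095 (np.float64(95.90868933904605), np.float64(107.18075793841153))
-0.0437 -0.0095 (np.float64(71.99677068360668), np.float64(107.21777716905571))
-0.0437 0.0095 (np.float64(71.28437739178779), np.float64(110.33040916637117))
```

View pics/s0h.png

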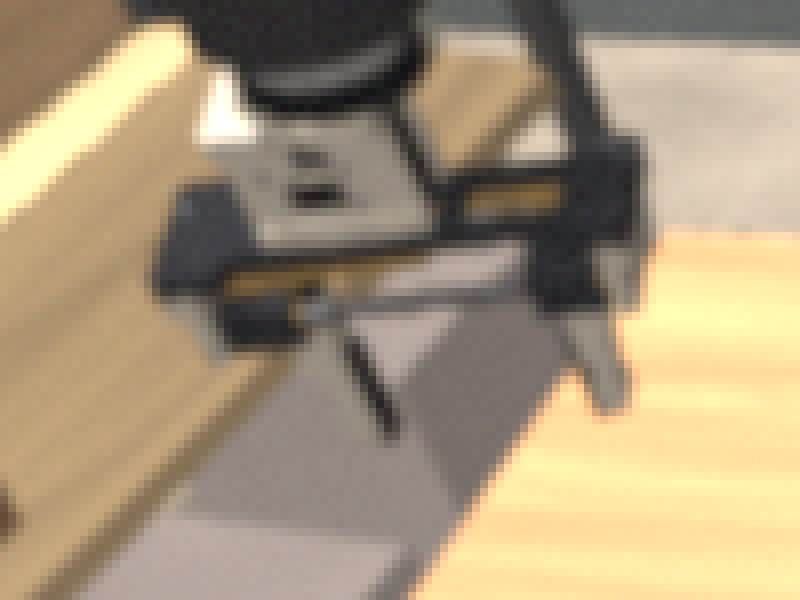

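Emit:
carry_out([
  [0.3,0.02,0,0,0,0],
  [0.3,0.02,0,0,0,0],
  [0.2,0.02,0,0,0,0],
])

```text
t: 3.0
eef_pos: [0.6068, -0.0447, 0.2067]
ee_rot: [-1.151, 1.568, -1.271]
force: [0.0, 0.4, -0.4]
width: 0.0396
```

```bash
cat >> h.py <<'E'
def pic(name,r0=150,c0=180):
    import cv2
    f=cams.grab_frame("scene")["pixels"]
    a=cv2.convertScaleAbs(f[r0:r0+75,c0:c0+100],alpha=1.6)
    cv2.imwrite("pics/"+name,cv2.resize(a,None,fx=8,fy=8,interpolation=0)[:,:,::-1])
E
python3 - <<'E'
from h import *
pic("s4.png",165,180)
to(11,-54,.205)
E
```

```text
t3.05 pos [ 0.6061 -0.0445  0.2053] grasp in strip mm [ 11.1917 -54.802   33.3099] F(e,u,z) [-0.5066 -0.5247 -1.4529] w0.0393
tool axes [[-0.001, -0.003, -1.0], [0.12, 0.993, -0.003], [0.993, -0.12, -0.001]]
delta units [ 0.0077  0.02   -0.0049] turn units [-0.074  -0.0121  0.0419]
```

View pics/s4.png

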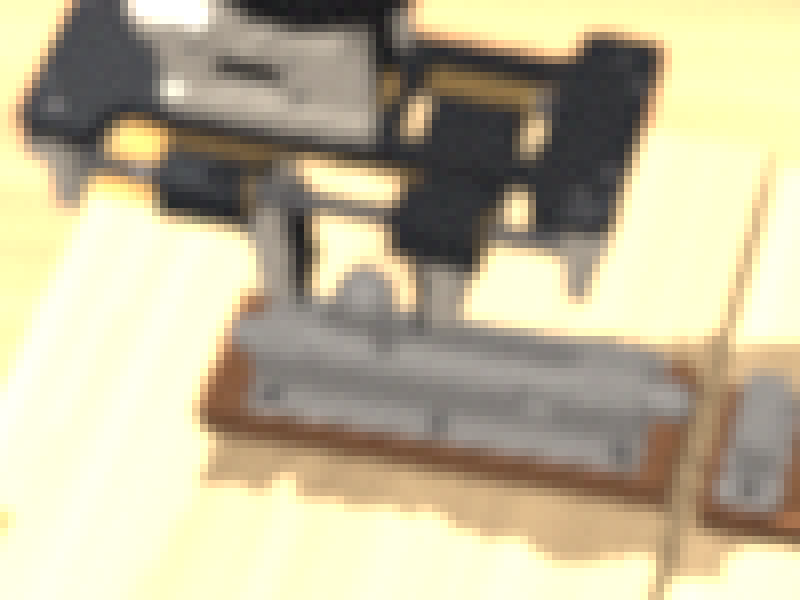

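Emit:
carry_out([
  [0,0,0,0,0,0],
  [0,0,0,0,0,0],
  [0,0,0,0,0,0],
  [0,0,0,0,0,0],
], hand=1, newtons=12)

```text
t: 3.45
eef_pos: [0.6061, -0.0455, 0.2058]
ee_rot: [-1.739, 1.567, -1.86]
force: [-0.3, -1.4, -1.6]
width: 0.0185
```

Run:
```python
from h import *
st()
```

```text
t3.45 pos [ 0.6061 -0.0455  0.2058] grasp in strip mm [ 11.3253 -55.7991  33.8346] F(e,u,z) [-0.1639 -1.4268 -1.6386] w0.0185
```

Emit:
carry_out([
  [0,0,0,0,0,0],
])

```text
t: 3.55
eef_pos: [0.6061, -0.0457, 0.2059]
ee_rot: [-1.722, 1.567, -1.843]
force: [0.4, -0.7, -2.0]
width: 0.0186
```

Run:
```python
from h import *
pic("s5.png",165,180)
st()
```

```text
t3.60 pos [ 0.6061 -0.0456  0.2059] grasp in strip mm [ 11.2982 -55.8975  33.9104] F(e,u,z) [-0.402  -1.1394 -2.4885] w0.0183
```

View pics/s5.png

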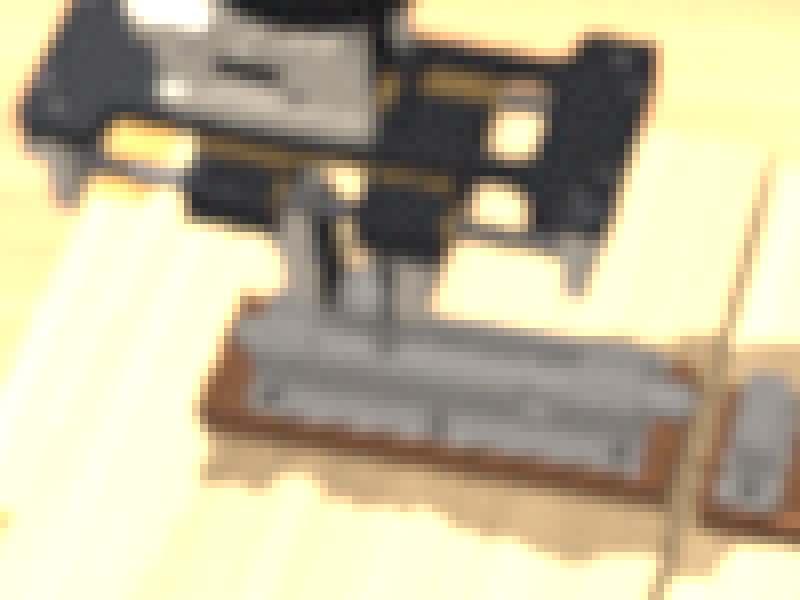

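Emit:
carry_out([
  [0,0,0,0,0,0],
  [0,0,0,0,0,0],
], newtons=30)

```text
t: 3.8
eef_pos: [0.6061, -0.0457, 0.2059]
ee_rot: [-1.73, 1.567, -1.851]
force: [-0.2, -0.8, -1.7]
width: 0.0175
```

Run:
```python
from h import *
s,_,_=st();print(s["moment"])
```

```text
t3.80 pos [ 0.6061 -0.0457  0.2059] grasp in strip mm [ 11.2922 -55.9405  33.8744] F(e,u,z) [-0.1233 -0.8387 -1.6791] w0.0175
[-0.5503 -0.0462 -0.0219]
```

Emit:
carry_out([
  [0.05,0,0,0,0,0],
  [0.05,0,0,0,0,0],
], newtons=40)

```text
t: 4.0
eef_pos: [0.6074, -0.045, 0.2035]
ee_rot: [-0.809, 1.567, -0.93]
force: [-0.3, 1.2, 7.3]
width: 0.017
```

Run:
```python
from h import *
s,_,_=st();print(s["moment"])
```

```text
t4.00 pos [ 0.6074 -0.045   0.2035] grasp in strip mm [ 12.4905 -55.1756  31.5492] F(e,u,z) [-0.4737  1.1426  7.308 ] w0.0170
[ 0.4439  0.3405 -0.0112]
```

Emit:
carry_out([
  [0.05,0,0,0,0,0],
  [0.06,0,0,0,0,0],
])

```text
t: 4.2
eef_pos: [0.6097, -0.0447, 0.2022]
ee_rot: [-0.248, 1.562, -0.367]
force: [-0.7, -0.9, 8.0]
width: 0.0169
```

Emit:
carry_out([
  [0.06,0,0,0,0,0],
])

```text
t: 4.3
eef_pos: [0.611, -0.0447, 0.2017]
ee_rot: [-0.168, 1.558, -0.286]
force: [-2.2, 0.2, 9.2]
width: 0.0168
```

Emit:
carry_out([
  [0.06,0,0,0,0,0],
])

```text
t: 4.4
eef_pos: [0.6122, -0.0447, 0.2013]
ee_rot: [-0.129, 1.555, -0.247]
force: [-1.7, -0.2, 8.7]
width: 0.0166
```

Emit:
carry_out([
  [-0.04,0,-0.15,0,0,0],
  [-0.03,0,-0.15,0,0,0],
])

```text
t: 4.6
eef_pos: [0.6029, -0.0439, 0.2058]
ee_rot: [-0.123, 1.549, -0.239]
force: [2.4, -3.8, -1.1]
width: 0.0166
```

Run:
```python
from h import *
to(1,-55,.205)
```

```text
t4.60 pos [ 0.6029 -0.0439  0.2058] grasp in strip mm [  7.8782 -54.5358  33.816 ] F(e,u,z) [ 2.8683 -3.5377 -1.1206] w0.0166
tool axes [[0.021, -0.005, -1.0], [0.116, 0.993, -0.003], [0.993, -0.116, 0.022]]
delta units [ 0.0167 -0.0118 -0.1723] turn units [-0.0218  0.3131  0.0389]
```

Emit:
carry_out([
  [-0.01,0,-0.15,0,0.15,0],
  [0,0,-0.08,0,0.15,0],
])

```text
t: 4.8
eef_pos: [0.594, -0.0428, 0.207]
ee_rot: [-0.568, 1.567, -0.685]
force: [3.9, -1.2, 1.3]
width: 0.0154
```

Run:
```python
from h import *
pic("s6.png",165,180)
to(1,-55,.205)
```

```text
t4.85 pos [ 0.5939 -0.0427  0.2071] grasp in strip mm [ -1.1121 -54.4007  35.0823] F(e,u,z) [ 1.7753 -1.0189  3.163 ] w0.0144
tool axes [[0.002, -0.002, -1.0], [0.116, 0.993, -0.002], [0.993, -0.116, 0.003]]
delta units [ 0.0522 -0.0148  0.0527] turn units [-0.0175  0.0381  0.0304]
```

View pics/s6.png

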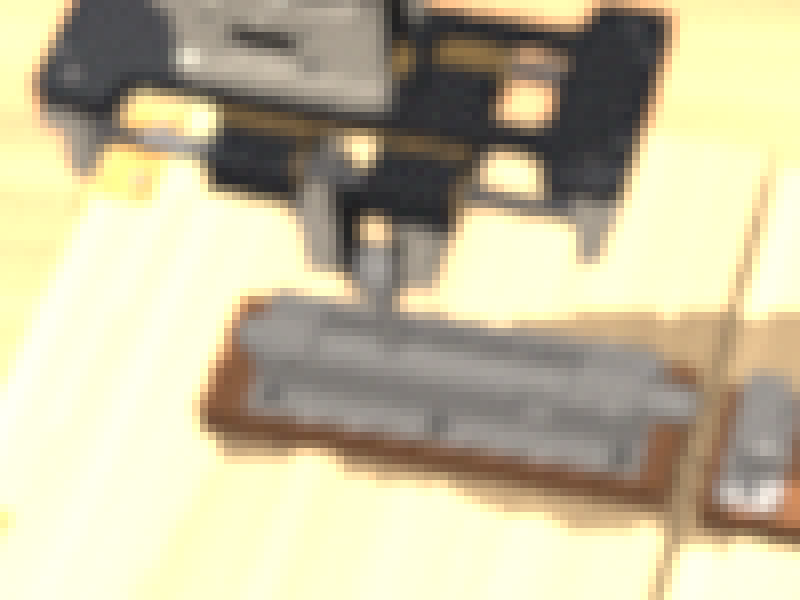

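Emit:
carry_out([
  [0,0,0,0,0,0],
  [0,0,0,0,0,0],
], hand=0.6, newtons=15)

```text
t: 5.05
eef_pos: [0.5931, -0.0419, 0.207]
ee_rot: [-1.024, 1.569, -1.141]
force: [-0.5, 0.8, -1.0]
width: 0.0258
```

Run:
```python
from h import *
pic("s7.png",165,180)
to(0,-54,.194)
```

```text
t5.10 pos [ 0.593  -0.0419  0.2068] grasp in strip mm [ -2.1286 -53.746   34.8171] F(e,u,z) [ 1.0182  0.3069 -0.0737] w0.0293
tool axes [[0.0, -0.001, -1.0], [0.116, 0.993, -0.001], [0.993, -0.116, 0.0]]
delta units [ 0.3205 -0.0059  0.0531] turn units [-0.0174  0.0064  0.0177]
```

View pics/s7.png

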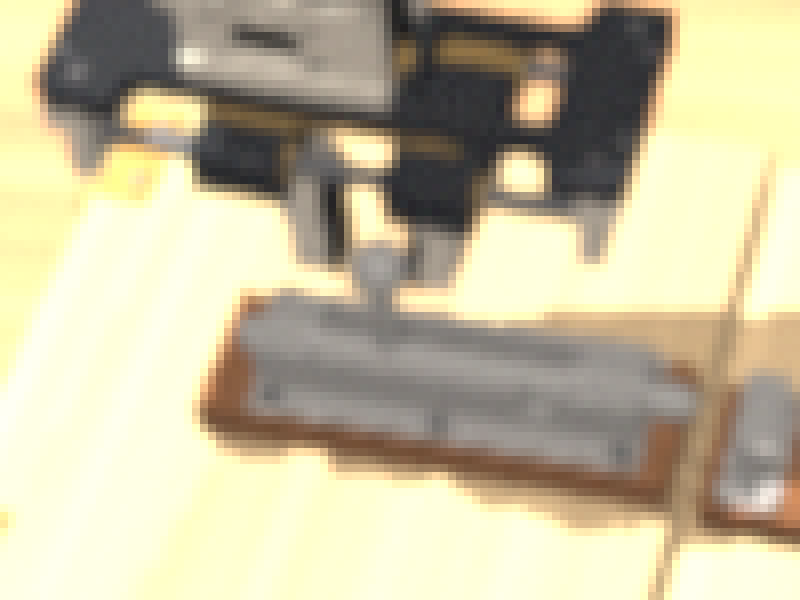

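Run:
```python
from h import *
for th in (-.1,0,.1,.2,.3):
  for uu in(-54.5,):
    k=O+.048*np.sin(th)*e+uu*1e-3*u+(.0065+.048*np.cos(th))*zz
    print(th,proj("scene",k),"obs",(180+378/8-.4,165+266/8-.4))
p=np.array([.593,-.0419,.2068])
for d in(.0147,-.0147):
  print("tip front pred crop",[(a-b)*8 for a,b in zip(proj("scene",p+d*u+.0095*e),(180,165))])
```

```text
-0.1 (np.float64(227.05484725787525), np.float64(197.358137202754)) obs (226.85, 197.85)
0 (np.float64(226.57123445410875), np.float64(198.6076034476272)) obs (226.85, 197.85)
0.1 (np.float64(226.09828066555366), np.float64(199.97335817939515)) obs (226.85, 197.85)
0.2 (np.float64(225.64137897552519), np.float64(201.44107801470136)) obs (226.85, 197.85)
0.3 (np.float64(225.20580343337892), np.float64(202.99494115959473)) obs (226.85, 197.85)
tip front pred crop [np.float64(413.6087212059299), np.float64(327.51605420426154)]
tip front pred crop [np.float64(333.2631608140807), np.float64(313.28226247676184)]
```

Emit:
carry_out([
  [0.15,0,0.02,0,0,0],
  [0.15,0,0.02,0,0,0],
], hand=0.55)

```text
t: 5.3
eef_pos: [0.5939, -0.0416, 0.1936]
ee_rot: [-2.618, 1.569, -2.735]
force: [-0.3, 0.7, 0.2]
width: 0.0388
```

Run:
```python
from h import *
pic("s8.png",165,180)
to(0,-54,.194)
```

```text
t5.35 pos [ 0.5935 -0.0417  0.1924] grasp in strip mm [ -1.7022 -53.4166  20.3573] F(e,u,z) [-0.9006 -0.21   -0.6239] w0.0389
tool axes [[-0.003, -0.001, -1.0], [0.116, 0.993, -0.001], [0.993, -0.116, -0.003]]
delta units [-0.0412 -0.0146  0.0425] turn units [-0.0202 -0.0388  0.0137]
```

View pics/s8.png

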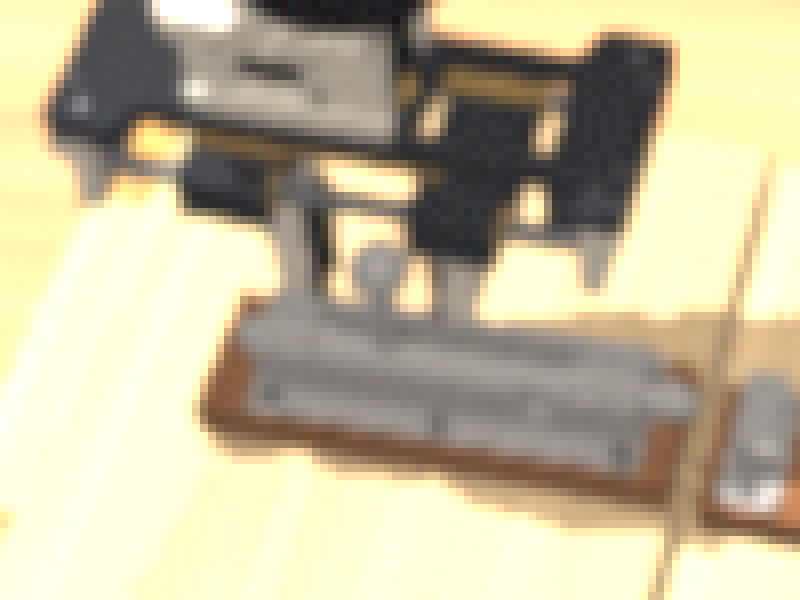

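Emit:
carry_out([
  [0.03,0,0.03,0,0,0],
  [0,0,0,0,0,0],
  [0,0,0,0,0,0],
  [0,0,0,0,0,0],
], hand=1, newtons=12)

```text
t: 5.75
eef_pos: [0.5939, -0.0423, 0.1894]
ee_rot: [-2.744, 1.564, -2.861]
force: [-0.1, -0.6, -0.4]
width: 0.021
```

Run:
```python
from h import *
to(0,-54,.194)
pic("s9.png",165,180)
```

```text
t5.75 pos [ 0.5939 -0.0423  0.1894] grasp in strip mm [ -1.1909 -54.0347  17.3802] F(e,u,z) [ 0.0033 -0.6051 -0.3816] w0.0210
tool axes [[-0.006, -0.002, -1.0], [0.116, 0.993, -0.002], [0.993, -0.116, -0.006]]
delta units [-0.1157  0.0006  0.0291] turn units [-0.0222 -0.0852  0.0357]
```

View pics/s9.png

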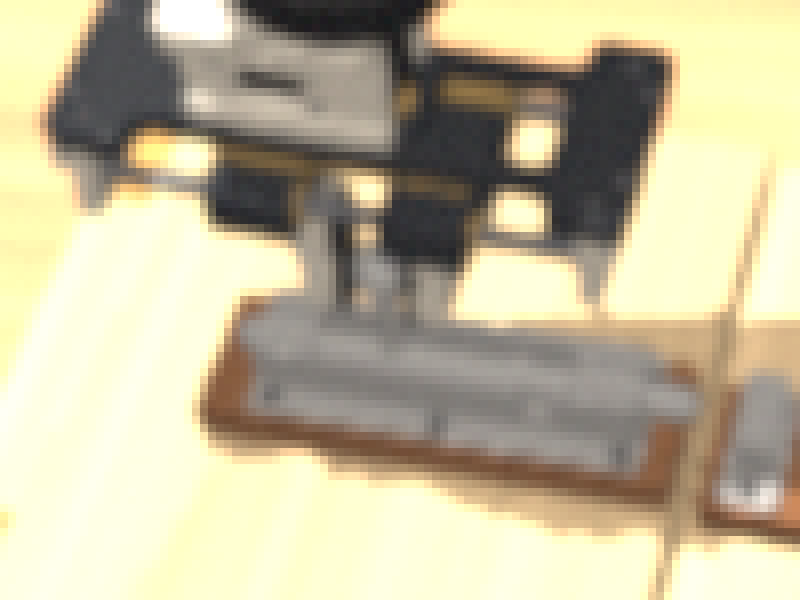

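Emit:
carry_out([
  [0.0,0,0,0,-0.08,0],
  [0.04,0,0,0,0,0],
  [0.05,0,0,0,0,0],
], newtons=40)

```text
t: 6.1
eef_pos: [0.5947, -0.0418, 0.1875]
ee_rot: [-0.344, 1.568, -0.46]
force: [-2.3, 1.8, 8.2]
width: 0.0196
```

Emit:
carry_out([
  [0.06,0,0,0,0,0],
])

```text
t: 6.2
eef_pos: [0.5955, -0.0414, 0.1866]
ee_rot: [-0.081, 1.565, -0.197]
force: [-2.6, 2.6, 11.3]
width: 0.0199
```

Emit:
carry_out([
  [0.06,0,0,0,0,0],
])

```text
t: 6.3
eef_pos: [0.5963, -0.0412, 0.1861]
ee_rot: [-0.013, 1.563, -0.128]
force: [-4.1, 1.0, 12.7]
width: 0.0199
```

Run:
```python
from h import *
to(0,-54,.184)
```

```text
t6.30 pos [ 0.5963 -0.0412  0.1861] grasp in strip mm [  1.046  -52.5841  14.1014] F(e,u,z) [-4.2222  0.5337 12.6578] w0.0199
tool axes [[0.008, -0.001, -1.0], [0.115, 0.993, -0.0], [0.993, -0.115, 0.008]]
delta units [ 0.0523 -0.0354 -0.0266] turn units [0.0029 0.1175 0.0016]
```

Emit:
carry_out([
  [0.07,0,-0.03,0,0.1,0],
  [0.07,0,-0.03,0,0.08,0],
])

```text
t: 6.5
eef_pos: [0.5963, -0.0408, 0.1854]
ee_rot: [0.075, 1.568, -0.038]
force: [-3.9, 1.0, 13.2]
width: 0.02
```

Emit:
carry_out([
  [0.08,0,-0.03,0,0.08,0],
])

```text
t: 6.6
eef_pos: [0.5965, -0.0407, 0.1851]
ee_rot: [0.168, 1.569, 0.056]
force: [-3.4, 1.3, 15.6]
width: 0.0198
```

Run:
```python
from h import *
to(0,-54,.184)
```

```text
t6.60 pos [ 0.5965 -0.0407  0.1851] grasp in strip mm [  1.2087 -52.0879  13.0638] F(e,u,z) [-3.513   0.9002 15.5921] w0.0198
tool axes [[0.002, 0.0, -1.0], [0.112, 0.994, 0.0], [0.994, -0.112, 0.002]]
delta units [ 0.0265 -0.0477 -0.0304] turn units [ 0.0473  0.0253 -0.0043]
```

Emit:
carry_out([
  [0.09,-0.02,-0.04,0,0.08,0],
])

```text
t: 6.7
eef_pos: [0.5967, -0.041, 0.1847]
ee_rot: [0.582, 1.569, 0.471]
force: [-3.1, 3.8, 16.5]
width: 0.0201
```

Emit:
carry_out([
  [0.1,-0.02,-0.04,0,0.08,0],
])

```text
t: 6.8
eef_pos: [0.5974, -0.0412, 0.1845]
ee_rot: [0.638, 1.568, 0.529]
force: [-3.2, 3.8, 21.0]
width: 0.0196
```

Emit:
carry_out([
  [0.1,-0.02,-0.04,0,0.08,0],
])

```text
t: 6.9
eef_pos: [0.5982, -0.0415, 0.1844]
ee_rot: [0.635, 1.566, 0.527]
force: [-3.3, 3.6, 20.8]
width: 0.0198
```

Run:
```python
from h import *
pic("s10.png",165,200)
to(0,-54,.184)
```

```text
t6.95 pos [ 0.5983 -0.0415  0.1844] grasp in strip mm [  3.0361 -52.7403  12.4452] F(e,u,z) [-2.7753  2.8729 18.6071] w0.0198
tool axes [[0.004, 0.002, -1.0], [0.107, 0.994, 0.003], [0.994, -0.107, 0.004]]
delta units [ 0.0108 -0.0309 -0.0762] turn units [ 0.108   0.0526 -0.0381]
```

View pics/s10.png

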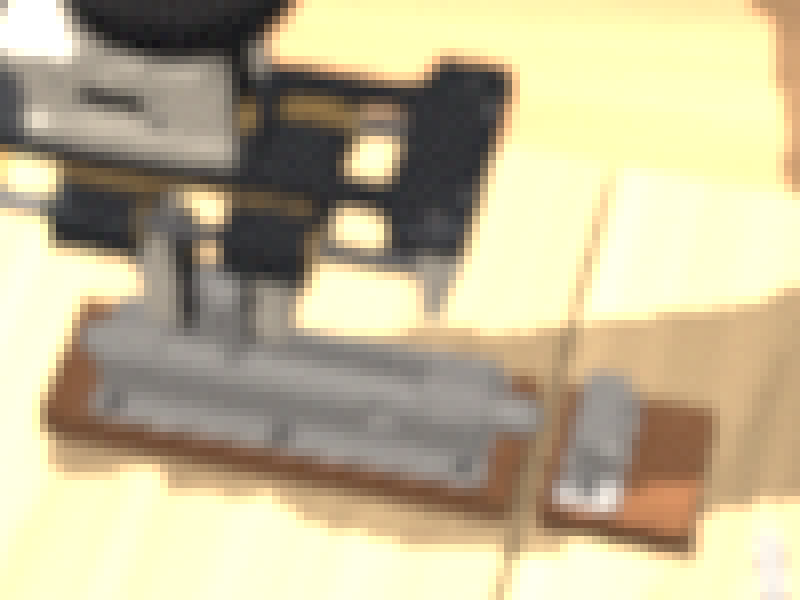

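Emit:
carry_out([
  [0.08,0.08,-0.07,0.03,0.08,0],
  [0.08,0.1,-0.07,0.03,0.06,0],
])

```text
t: 7.15
eef_pos: [0.5981, -0.0352, 0.185]
ee_rot: [0.213, 1.564, 0.103]
force: [0.6, -3.7, 11.7]
width: 0.0196
```

Emit:
carry_out([
  [0.08,0.1,-0.06,0.03,0.05,0],
  [0.08,0.1,-0.06,0.03,0.05,0],
])

```text
t: 7.35
eef_pos: [0.5986, -0.0283, 0.1849]
ee_rot: [-0.026, 1.56, -0.138]
force: [-0.4, -4.1, 11.7]
width: 0.0196
```

Run:
```python
from h import *
to(0,-44,.184)
```

```text
t7.35 pos [ 0.5986 -0.0283  0.1849] grasp in strip mm [  1.8292 -39.5447  12.9219] F(e,u,z) [ 0.0436 -4.0911 11.7242] w0.0196
tool axes [[0.011, -0.002, -1.0], [0.112, 0.994, -0.0], [0.994, -0.112, 0.011]]
delta units [ 0.0226 -0.1113 -0.0463] turn units [0.0374 0.1606 0.0039]
```

Emit:
carry_out([
  [0.12,0.05,-0.06,0,0.12,0],
  [0.12,0.08,-0.06,0,0.12,0],
])

```text
t: 7.55
eef_pos: [0.5997, -0.0244, 0.1844]
ee_rot: [-0.27, 1.561, -0.38]
force: [-4.4, -2.0, 24.1]
width: 0.0196
```

Run:
```python
from h import *
to(0,-44,.184)
```

```text
t7.55 pos [ 0.5997 -0.0244  0.1844] grasp in strip mm [  2.5494 -35.5724  12.4171] F(e,u,z) [-4.1829 -2.5221 24.1329] w0.0196
tool axes [[0.009, -0.004, -1.0], [0.109, 0.994, -0.003], [0.994, -0.109, 0.009]]
delta units [ 0.0104 -0.2103 -0.065 ] turn units [0.0809 0.1317 0.0361]
```

Emit:
carry_out([
  [0.08,0.08,-0.08,0.03,0.1,0],
  [0.08,0.1,-0.08,0.03,0.1,0],
])

```text
t: 7.75
eef_pos: [0.5988, -0.0181, 0.185]
ee_rot: [-0.456, 1.562, -0.569]
force: [-0.2, -3.1, 11.1]
width: 0.0198
```

Run:
```python
from h import *
to(0,-44,.184)
pic("s11.png",165,210)
```

```text
t7.75 pos [ 0.5988 -0.0181  0.185 ] grasp in strip mm [  0.9003 -29.4311  12.966 ] F(e,u,z) [ 0.1156 -3.0661 11.1157] w0.0198
tool axes [[0.007, -0.005, -1.0], [0.112, 0.994, -0.004], [0.994, -0.112, 0.008]]
delta units [ 0.0253 -0.3641 -0.0238] turn units [0.0448 0.1104 0.054 ]
```

View pics/s11.png

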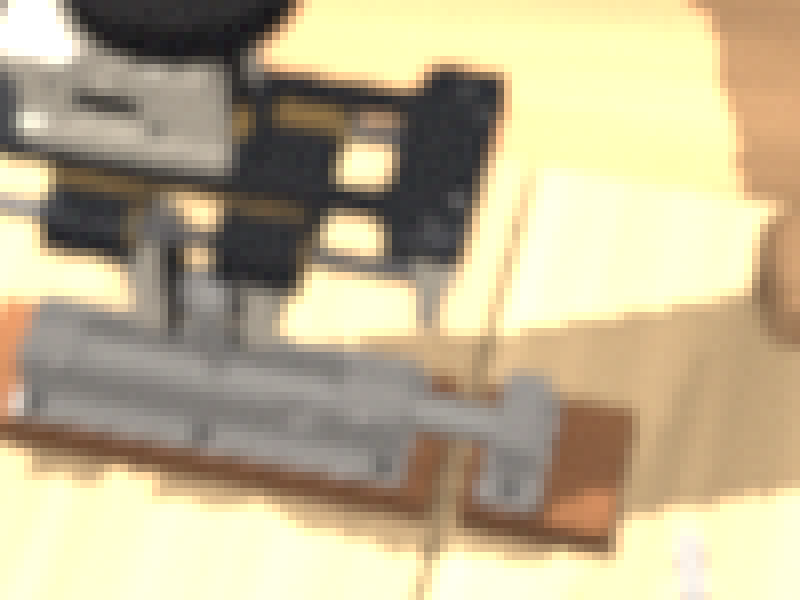

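Emit:
carry_out([
  [0.1,0.08,-0.06,0.02,0.12,0.03],
  [0.1,0.08,-0.06,0.02,0.12,0.03],
])

```text
t: 8.0
eef_pos: [0.5995, -0.0125, 0.1845]
ee_rot: [-0.272, 1.567, -0.384]
force: [-2.6, -2.5, 20.1]
width: 0.0198
```

Emit:
carry_out([
  [0.08,0.08,-0.06,0.02,0.1,0.03],
  [0.08,0.08,-0.06,0.02,0.1,0.03],
])

```text
t: 8.2
eef_pos: [0.5998, -0.0071, 0.1847]
ee_rot: [0.955, 1.568, 0.842]
force: [1.7, -4.0, 10.5]
width: 0.0199
```

Run:
```python
from h import *
to(0,-44,.184)
```

```text
t8.20 pos [ 0.5998 -0.0071  0.1847] grasp in strip mm [  0.5962 -18.3385  12.6928] F(e,u,z) [ 2.1737 -3.8072 10.507 ] w0.0199
tool axes [[0.002, 0.002, -1.0], [0.113, 0.994, 0.002], [0.994, -0.113, 0.001]]
delta units [ 0.016  -0.6415 -0.0161] turn units [ 0.0267  0.0199 -0.0282]
```

Emit:
carry_out([
  [0.04,0.07,-0.04,0.02,0.04,0],
  [0.03,0.06,-0.03,0.02,0.03,0],
])

```text
t: 8.4
eef_pos: [0.6004, -0.003, 0.1864]
ee_rot: [0.113, 1.567, -0.002]
force: [0.1, -4.4, 4.2]
width: 0.0194
```

Emit:
carry_out([
  [0.02,0.06,-0.02,0.0,0.02,0],
  [0.02,0.06,-0.02,0.0,0.02,0],
])

```text
t: 8.6
eef_pos: [0.6002, 0.0001, 0.1867]
ee_rot: [-0.447, 1.566, -0.562]
force: [0.0, -4.7, 3.3]
width: 0.0198
```

Run:
```python
from h import *
to(0,-44,.184)
```

```text
t8.60 pos [0.6002 0.0001 0.1867] grasp in strip mm [  0.1756 -11.1777  14.6763] F(e,u,z) [ 0.5584 -4.6257  3.2773] w0.0198
tool axes [[0.004, -0.003, -1.0], [0.115, 0.993, -0.002], [0.993, -0.115, 0.004]]
delta units [ 0.0686 -0.8204 -0.005 ] turn units [0.0054 0.062  0.0297]
```

Emit:
carry_out([
  [0.01,0.06,-0.01,0.0,0.03,0.02],
  [0.01,0.06,-0.01,0.0,0.03,0],
])

```text
t: 8.8
eef_pos: [0.6003, 0.0035, 0.1867]
ee_rot: [-1.092, 1.568, -1.206]
force: [1.2, -4.2, 3.1]
width: 0.0198
```

Emit:
carry_out([
  [0.01,0.06,-0.01,0.0,0.02,0],
  [0.01,0.06,-0.01,0.0,0.02,0],
])

```text
t: 9.0
eef_pos: [0.6006, 0.0074, 0.1866]
ee_rot: [-1.612, 1.567, -1.727]
force: [1.0, -4.7, 3.0]
width: 0.02
```

Emit:
carry_out([
  [0.01,0.06,-0.01,0.0,0.02,0],
  [0.01,0.06,-0.01,0.0,0.02,0],
])

```text
t: 9.2
eef_pos: [0.601, 0.0124, 0.1864]
ee_rot: [-1.911, 1.566, -2.025]
force: [1.5, -3.7, 5.4]
width: 0.0199
```

Run:
```python
from h import *
to(0,-44,.184)
```

```text
t9.20 pos [0.601  0.0124 0.1864] grasp in strip mm [-0.4006  1.1245 14.4121] F(e,u,z) [ 1.907  -3.491   5.4193] w0.0199
tool axes [[-0.002, -0.004, -1.0], [0.114, 0.993, -0.004], [0.993, -0.114, -0.002]]
delta units [ 0.0653 -1.1278  0.0096] turn units [ 0.0066 -0.0225  0.0636]
```

Emit:
carry_out([
  [0.01,0.05,-0.0,0.0,-0.01,0.03],
  [0.01,0.05,0,0.0,0,0.03],
])

```text
t: 9.4
eef_pos: [0.6017, 0.0169, 0.1862]
ee_rot: [-2.724, 1.57, -2.838]
force: [1.3, -4.1, 6.4]
width: 0.0198
```

Emit:
carry_out([
  [0.01,0.05,-0.0,0.0,0,0.0],
  [0.01,0.05,0,0.0,0,0.0],
])

```text
t: 9.6
eef_pos: [0.6023, 0.0214, 0.1861]
ee_rot: [0.509, 1.57, 0.395]
force: [-0.2, -3.6, 7.0]
width: 0.0197
```

Emit:
carry_out([
  [0.01,0.05,-0.0,0.0,0,0.0],
  [0.01,0.05,0,0.0,0,0.0],
])

```text
t: 9.8
eef_pos: [0.6023, 0.0244, 0.1859]
ee_rot: [-1.748, 1.568, -1.861]
force: [0.5, -14.0, 3.9]
width: 0.0197
```

Run:
```python
from h import *
to(0,-44,.184)
```

```text
t9.80 pos [0.6023 0.0244 0.1859] grasp in strip mm [-0.564  13.1988 13.9475] F(e,u,z) [  2.1224 -13.8587   3.8771] w0.0197
tool axes [[-0.001, -0.002, -1.0], [0.113, 0.994, -0.002], [0.994, -0.113, -0.0]]
delta units [ 0.0522 -1.4299  0.0117] turn units [ 0.0241 -0.0063  0.0354]
```

Emit:
carry_out([
  [0,0.03,0,0,0,0.02],
])

```text
t: 9.9
eef_pos: [0.6019, 0.0242, 0.186]
ee_rot: [-1.923, 1.567, -2.037]
force: [1.8, -10.7, 3.7]
width: 0.0199
```

Emit:
carry_out([
  [0,0.02,0,0,0,0.0],
])

```text
t: 10.0
eef_pos: [0.6019, 0.0239, 0.1862]
ee_rot: [-1.856, 1.565, -1.97]
force: [2.0, -8.3, 5.4]
width: 0.02
```

Run:
```python
from h import *
to(0,-44,.184)
pic("s12.png",165,215)
```

```text
t10.00 pos [0.6019 0.0239 0.1862] grasp in strip mm [-0.8817 12.6774 14.187 ] F(e,u,z) [ 2.9648 -7.9869  5.3725] w0.0200
tool axes [[-0.002, -0.005, -1.0], [0.113, 0.994, -0.006], [0.994, -0.113, -0.002]]
delta units [ 0.0626 -1.4166  0.0199] turn units [ 0.0227 -0.0234  0.0801]
```

View pics/s12.png

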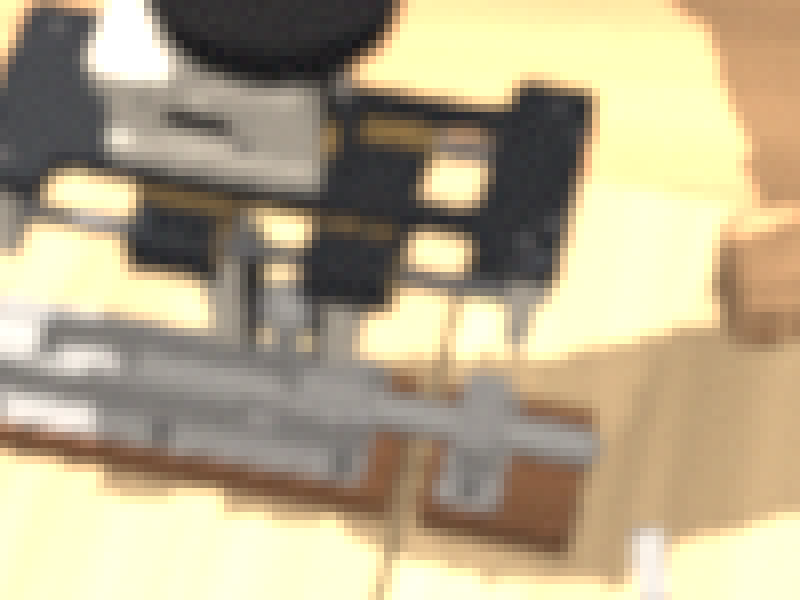

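Emit:
carry_out([
  [0,-0.05,0,0,0,0.05],
  [0,-0.06,0,0,0,0],
], newtons=25)

```text
t: 10.25
eef_pos: [0.602, 0.0225, 0.186]
ee_rot: [1.74, 1.568, 1.627]
force: [-0.5, 7.0, 4.2]
width: 0.0201
```

Run:
```python
from h import *
to(0,4.8,.186)
```

```text
t10.25 pos [0.602  0.0225 0.186 ] grasp in strip mm [-0.6169 11.3083 14.004 ] F(e,u,z) [-1.2507  6.8862  4.2496] w0.0201
tool axes [[-0.0, 0.003, -1.0], [0.113, 0.994, 0.003], [0.994, -0.113, -0.0]]
delta units [-0.0003 -0.1627  0.0151] turn units [ 0.0279 -0.0066 -0.0384]
```

Emit:
carry_out([
  [0,-0.06,0,0,0,0],
])

```text
t: 10.35
eef_pos: [0.602, 0.0222, 0.1859]
ee_rot: [1.555, 1.565, 1.443]
force: [-0.7, 6.1, 4.2]
width: 0.0204
```

Emit:
carry_out([
  [0,-0.06,0,0,0,0],
])

```text
t: 10.45
eef_pos: [0.602, 0.022, 0.1859]
ee_rot: [1.492, 1.562, 1.38]
force: [-0.5, 5.8, 4.5]
width: 0.02
```

Emit:
carry_out([
  [0,-0.06,0,0,0,0],
])

```text
t: 10.55
eef_pos: [0.602, 0.0218, 0.1859]
ee_rot: [1.46, 1.558, 1.348]
force: [0.2, 6.9, 5.0]
width: 0.0202
```

Run:
```python
from h import *
to(0,4.8,.186)
```

```text
t10.55 pos [0.602  0.0218 0.1859] grasp in strip mm [-0.5567 10.6339 13.8784] F(e,u,z) [-0.5621  6.8976  5.0241] w0.0202
tool axes [[0.003, 0.012, -1.0], [0.111, 0.994, 0.012], [0.994, -0.111, 0.001]]
delta units [-0.0048 -0.1459  0.0134] turn units [ 0.0547  0.0192 -0.1751]
```

Emit:
carry_out([
  [0.02,-0.1,0,0.03,0,-0.17],
])

```text
t: 10.65
eef_pos: [0.6019, 0.0197, 0.1855]
ee_rot: [0.934, 1.567, 0.821]
force: [-1.7, 3.5, 10.2]
width: 0.0201
```

Run:
```python
from h import *
to(0,4.8,.186)
```

```text
t10.65 pos [0.6019 0.0197 0.1855] grasp in strip mm [-0.4017  8.5192 13.5122] F(e,u,z) [-2.0757  3.2766 10.1948] w0.0201
tool axes [[0.003, 0.003, -1.0], [0.113, 0.994, 0.003], [0.994, -0.113, 0.002]]
delta units [-0.0125 -0.093   0.0099] turn units [ 0.0318  0.0338 -0.0458]
```

Emit:
carry_out([
  [0,-0.06,0,0.0,0,-0.05],
])

```text
t: 10.75
eef_pos: [0.6018, 0.0191, 0.1859]
ee_rot: [0.546, 1.567, 0.434]
force: [-1.3, 5.6, 6.3]
width: 0.0202
```

Emit:
carry_out([
  [0,-0.06,0,0.0,0.03,-0.05],
])

```text
t: 10.85
eef_pos: [0.6017, 0.0189, 0.186]
ee_rot: [0.7, 1.569, 0.588]
force: [-0.5, 5.9, 3.9]
width: 0.0202
```

```bash
cat >> h.py <<'E'
def ball():
    s,Rt,p=st(); x=Rt.as_matrix()[:,0]; b=p-.036*x-O
    print("ball e,u,z mm",1e3*np.array([b@e,b@u,b@zz]))
E
python3 - <<'E'
from h import *
ball()
to(0,4.3,.186)
E
```

```text
t10.85 pos [0.6017 0.0189 0.186 ] grasp in strip mm [-0.4929  7.6522 14.0468] F(e,u,z) [-1.1944  5.7711  3.8691] w0.0202
ball e,u,z mm [-0.5515  7.6025 50.0467]
t10.85 pos [0.6017 0.0189 0.186 ] grasp in strip mm [-0.4929  7.6522 14.0468] F(e,u,z) [-1.1944  5.7711  3.8691] w0.0202
tool axes [[0.002, 0.001, -1.0], [0.111, 0.994, 0.001], [0.994, -0.111, 0.002]]
delta units [ 0.0011 -0.0839  0.012 ] turn units [ 0.0522  0.0234 -0.0197]
```

Emit:
carry_out([
  [0.03,-0.07,0,0.03,0.03,-0.05],
])

```text
t: 10.95
eef_pos: [0.6017, 0.0179, 0.1854]
ee_rot: [0.622, 1.57, 0.509]
force: [-1.1, 4.1, 10.3]
width: 0.0205
```

Emit:
carry_out([
  [0.02,-0.06,0,0.0,0.03,-0.05],
])

```text
t: 11.05
eef_pos: [0.6018, 0.0171, 0.1855]
ee_rot: [-1.916, 1.57, -2.027]
force: [-2.0, 4.0, 9.6]
width: 0.02
```

Run:
```python
from h import *
ball()
```

```text
t11.05 pos [0.6018 0.0171 0.1855] grasp in strip mm [-0.2036  5.9183 13.4931] F(e,u,z) [-2.4219  3.7437  9.6134] w0.0200
ball e,u,z mm [-0.1899  5.9568 49.4931]
```

Another ~1.7 mm.

Emit:
carry_out([
  [0.03,-0.07,-0.01,0.03,0,0],
])

```text
t: 11.15
eef_pos: [0.6017, 0.016, 0.1854]
ee_rot: [0.673, 1.569, 0.56]
force: [-1.9, 3.6, 10.0]
width: 0.0203
```

Run:
```python
from h import *
ball()
```

```text
t11.15 pos [0.6017 0.016  0.1854] grasp in strip mm [-0.1088  4.839  13.3522] F(e,u,z) [-2.2704  3.3118 10.003 ] w0.0203
ball e,u,z mm [-0.159   4.7988 49.3522]
```

Emit:
carry_out([
  [0.0,-0.01,0.15,0,0,0],
  [0.03,0,0.15,0,0,0],
], newtons=20)

```text
t: 11.35
eef_pos: [0.6119, 0.0154, 0.1852]
ee_rot: [1.727, 1.568, 1.615]
force: [-2.4, -3.0, 5.4]
width: 0.0206
```

Run:
```python
from h import *
ball()
to(0,4.5,.186)
```

```text
t11.35 pos [0.6119 0.0154 0.1852] grasp in strip mm [10.07    5.3791 13.1817] F(e,u,z) [-2.0326 -3.2608  5.4208] w0.0206
ball e,u,z mm [10.084   5.2924 49.1815]
t11.35 pos [0.6119 0.0154 0.1852] grasp in strip mm [10.07    5.3791 13.1817] F(e,u,z) [-2.0326 -3.2608  5.4208] w0.0206
tool axes [[-0.0, 0.002, -1.0], [0.112, 0.994, 0.002], [0.994, -0.112, -0.0]]
delta units [-0.0204 -0.0211 -0.2518] turn units [ 0.0481 -0.0055 -0.0345]
```

Emit:
carry_out([
  [0.04,-0.02,0.13,0.03,0,-0.03],
  [0.06,-0.01,0.13,0,0,0],
])

```text
t: 11.55
eef_pos: [0.6214, 0.0141, 0.1817]
ee_rot: [2.335, 1.568, 2.221]
force: [-2.0, -1.4, 6.7]
width: 0.0206
```

Run:
```python
from h import *
ball()
```

```text
t11.55 pos [0.6214 0.0141 0.1817] grasp in strip mm [19.6646  5.1992  9.6679] F(e,u,z) [-1.781  -1.5957  6.7144] w0.0206
ball e,u,z mm [19.7236  5.1379 45.6678]
```

Emit:
carry_out([
  [0.05,-0.02,0.1,0,0,0],
  [0.06,0,0.1,0,0,0],
])

```text
t: 11.75
eef_pos: [0.6292, 0.0135, 0.1776]
ee_rot: [2.179, 1.567, 2.066]
force: [0.0, -2.7, 5.6]
width: 0.0205
```

Run:
```python
from h import *
ball()
```

```text
t11.75 pos [0.6292 0.0135 0.1776] grasp in strip mm [27.4164  5.4587  5.5826] F(e,u,z) [ 0.3302 -2.6999  5.556 ] w0.0205
ball e,u,z mm [27.4935  5.3484 41.5824]
```

Emit:
carry_out([
  [0.08,-0.01,0.09,0,0,0],
  [0.09,-0.01,0.09,0,0,0],
])

```text
t: 11.95
eef_pos: [0.6366, 0.0126, 0.1713]
ee_rot: [1.901, 1.566, 1.789]
force: [-1.1, -2.0, 5.2]
width: 0.0203
```

Run:
```python
from h import *
ball()
to(34,5,.17)
```

```text
t11.95 pos [0.6366 0.0126 0.1713] grasp in strip mm [34.9502  5.4658 -0.651 ] F(e,u,z) [-0.9065 -2.0843  5.1573] w0.0203
ball e,u,z mm [35.0022  5.3156 35.3487]
t11.95 pos [0.6366 0.0126 0.1713] grasp in strip mm [34.9502  5.4658 -0.651 ] F(e,u,z) [-0.9065 -2.0843  5.1573] w0.0203
tool axes [[-0.001, 0.004, -1.0], [0.112, 0.994, 0.004], [0.994, -0.112, -0.001]]
delta units [ 0.0337 -0.0117 -0.0237] turn units [ 0.0424 -0.0206 -0.0598]
```

Emit:
carry_out([
  [0.1,-0.01,0.07,0,0,-0.05],
  [0.11,-0.01,0.065,0,0,0],
])

```text
t: 12.15
eef_pos: [0.643, 0.0118, 0.1636]
ee_rot: [1.339, 1.569, 1.227]
force: [0.6, -1.2, 5.1]
width: 0.0204
```

Run:
```python
from h import *
ball()
```

```text
t12.15 pos [0.643  0.0118 0.1636] grasp in strip mm [41.3149  5.4128 -8.4381] F(e,u,z) [ 0.7665 -1.1481  5.0885] w0.0204
ball e,u,z mm [41.3002  5.3496 27.5618]
```

Emit:
carry_out([
  [0.11,-0.01,0.05,0,0,0],
  [0.11,-0.01,0.035,0,0,0],
])

```text
t: 12.35
eef_pos: [0.6475, 0.0114, 0.1552]
ee_rot: [0.871, 1.567, 0.76]
force: [1.9, -1.3, 4.2]
width: 0.0204
```

Run:
```python
from h import *
ball()
pic("s13.png",165,215)
```

```text
t12.35 pos [0.6475 0.0114 0.1552] grasp in strip mm [ 45.8549   5.5339 -16.8255] F(e,u,z) [ 2.0707 -1.107   4.1671] w0.0204
ball e,u,z mm [45.7642  5.4254 19.1742]
```

View pics/s13.png

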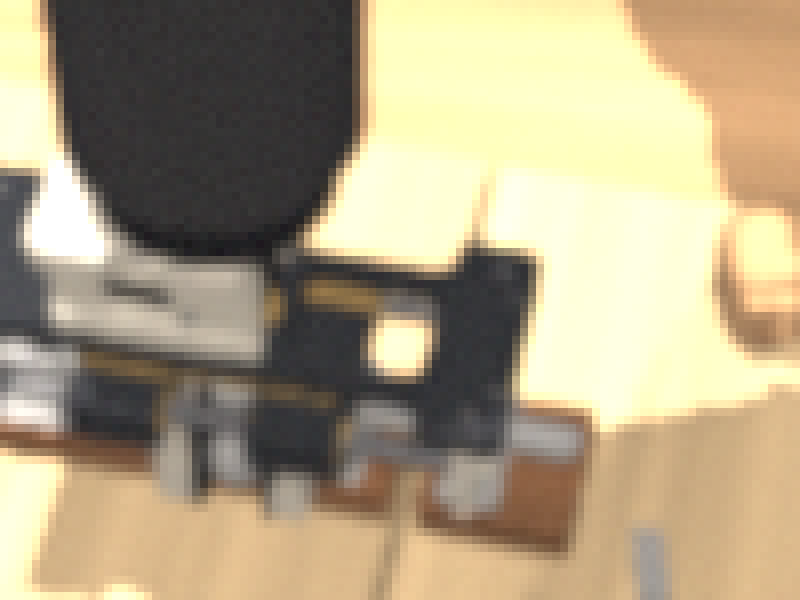

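Emit:
carry_out([
  [0.09,-0.01,0.025,0,0,0],
  [0.08,-0.01,0.015,0,0,0],
])

```text
t: 12.6
eef_pos: [0.65, 0.0112, 0.148]
ee_rot: [0.807, 1.565, 0.697]
force: [0.7, -1.6, 4.4]
width: 0.0205
```

Run:
```python
from h import *
ball()
```

```text
t12.60 pos [0.65   0.0112 0.148 ] grasp in strip mm [ 48.3691   5.5673 -23.9632] F(e,u,z) [ 0.9114 -1.4927  4.3626] w0.0205
ball e,u,z mm [48.2251  5.4155 12.0362]
```

Emit:
carry_out([
  [0.04,0,0,0,0,0],
])

```text
t: 12.7
eef_pos: [0.6503, 0.0112, 0.1463]
ee_rot: [0.756, 1.565, 0.645]
force: [3.5, -2.4, 5.4]
width: 0.0204
```

Emit:
carry_out([
  [0.04,0,0,0,0.05,0],
])

```text
t: 12.8
eef_pos: [0.6505, 0.0112, 0.1448]
ee_rot: [1.253, 1.566, 1.143]
force: [2.3, -2.8, 4.1]
width: 0.0207
```

Run:
```python
from h import *
ball()
```

```text
t12.80 pos [0.6505 0.0112 0.1448] grasp in strip mm [ 48.8747   5.6885 -27.1721] F(e,u,z) [ 2.6088 -2.4808  4.1252] w0.0207
ball e,u,z mm [48.8241  5.5322  8.8275]
```

Run:
```python
from h import *
pic("s14.png",175,215)
ball()
```

```text
t12.85 pos [0.6505 0.0112 0.1446] grasp in strip mm [ 48.8707   5.6651 -27.4133] F(e,u,z) [ 2.854  -2.7944  4.6213] w0.0200
ball e,u,z mm [48.8395  5.514   8.5864]
```

View pics/s14.png

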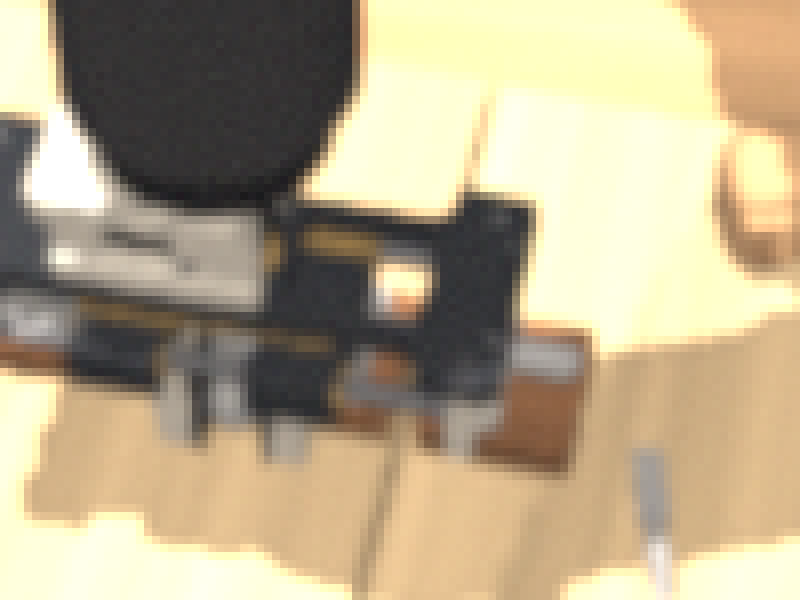

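Run:
```python
from h import *
for th in (1.2,1.3,1.36,1.45):
    k=O+.048*np.sin(th)*e+.0054*u+(.0022+.048*np.cos(th))*zz
    w=proj("scene",k);print(th,(w[0]-215)*8,(w[1]-175)*8)
p=arm.get_state()["eef_pos"]
for d in (-.0102,.0102):
  for off in (0,.017):
    w=proj("scene",p+d*u+.0095*e+off*zz);print("tip",d,off,(w[0]-215)*8,(w[1]-175)*8)
import cv2
f=cams.grab_frame("scene")["pixels"]
a=cv2.convertScaleAbs(f[205:245,228:278],alpha=1.5)
cv2.imwrite("pics/s15.png",cv2.resize(a,None,fx=15,fy=15,interpolation=2)[:,:,::-1])
```

```text
1.2 231.63068228990278 380.4704231173987
1.3 231.08104385187335 391.5906658779204
1.36 230.91853237874398 397.82647184332154
1.45 230.9100085935538 406.5059932632971
tip -0.0102 0 200.35916269099744 482.7085433368484
tip -0.0102 0.017 197.9748198190175 456.06125802258566
tip 0.0102 0 256.15736447335166 493.32514244776985
tip 0.0102 0.017 254.50966218927488 466.7310848833456
```

View pics/s15.png

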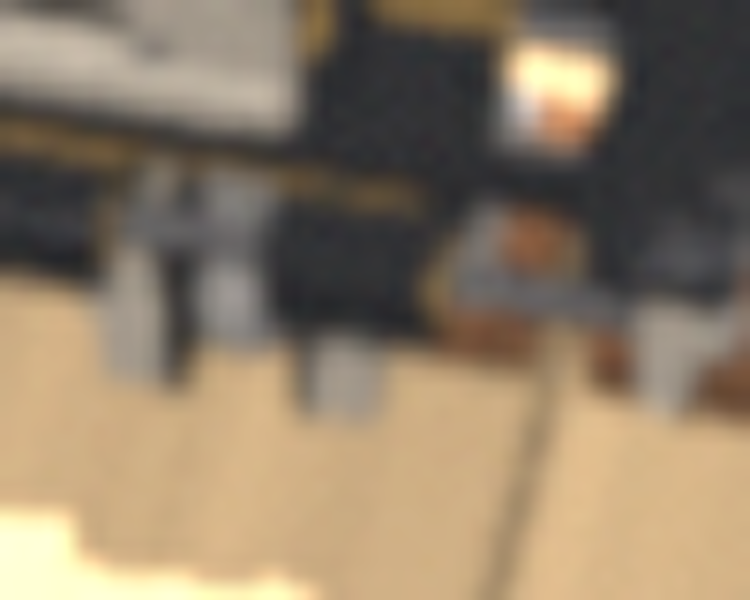

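Emit:
carry_out([
  [0.04,0,-0.01,0,0.03,-0.03],
])

```text
t: 13.0
eef_pos: [0.6505, 0.0111, 0.1438]
ee_rot: [1.559, 1.569, 1.448]
force: [2.9, -1.9, 8.9]
width: 0.0204
```

Emit:
carry_out([
  [0.04,0,-0.01,0,0.03,-0.03],
])

```text
t: 13.1
eef_pos: [0.6506, 0.0111, 0.143]
ee_rot: [2.952, 1.57, 2.841]
force: [0.9, -2.5, 8.4]
width: 0.0203
```

Run:
```python
from h import *
ball()
import cv2
f=cams.grab_frame("scene")["pixels"]
a=cv2.convertScaleAbs(f[205:245,228:278],alpha=1.5)
cv2.imwrite("pics/s16.png",cv2.resize(a,None,fx=15,fy=15,interpolation=2)[:,:,::-1])
```

```text
t13.10 pos [0.6506 0.0111 0.143 ] grasp in strip mm [ 48.9403   5.6063 -29.002 ] F(e,u,z) [ 1.15   -2.405   8.3865] w0.0203
ball e,u,z mm [48.9759  5.5996  6.998 ]
```

View pics/s16.png

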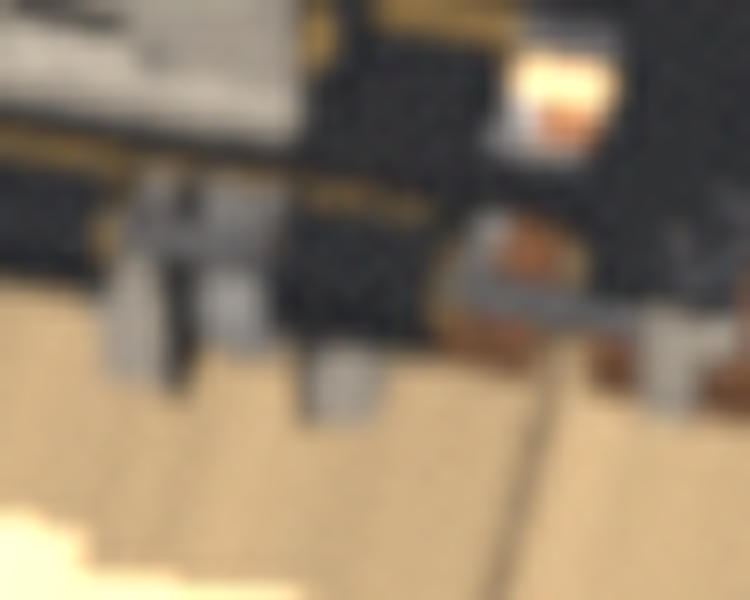

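Emit:
carry_out([
  [0.06,0,-0.01,0,0.0,0],
])

```text
t: 13.25
eef_pos: [0.6507, 0.0112, 0.1418]
ee_rot: [0.109, 1.57, -0.001]
force: [0.0, -1.4, 13.7]
width: 0.0202
```

Emit:
carry_out([
  [0,0,0,0,0,0],
])

```text
t: 13.35
eef_pos: [0.6507, 0.0112, 0.1427]
ee_rot: [-0.065, 1.57, -0.175]
force: [-0.7, -2.8, 8.2]
width: 0.0203
```

Run:
```python
from h import *
ball()
```

```text
t13.35 pos [0.6507 0.0112 0.1427] grasp in strip mm [ 49.103    5.6597 -29.2738] F(e,u,z) [-0.4088 -2.82    8.2286] w0.0203
ball e,u,z mm [49.0671  5.6618  6.7262]
```

Emit:
carry_out([
  [-0.02,0,0,0,0,0],
  [0,0,0,0,0,0],
])

```text
t: 13.55
eef_pos: [0.6505, 0.011, 0.1445]
ee_rot: [-0.132, 1.569, -0.242]
force: [2.7, -2.7, 4.3]
width: 0.0205
```

Emit:
carry_out([
  [0,0,0,0,0,0],
  [0,0,0,0,0,0],
  [0,0,0,0,0,0],
  [0,0,0,0,0,0],
], hand=0.5)

```text
t: 13.95
eef_pos: [0.6469, 0.0121, 0.1412]
ee_rot: [3.053, 1.565, 2.942]
force: [-0.0, 0.1, -0.3]
width: 0.0428
```

Run:
```python
from h import *
ball()
import cv2
f=cams.grab_frame("scene")["pixels"]
a=cv2.convertScaleAbs(f[205:245,228:278],alpha=1.5)
cv2.imwrite("pics/s17.png",cv2.resize(a,None,fx=15,fy=15,interpolation=2)[:,:,::-1])
```

```text
t13.95 pos [0.6469 0.0121 0.1412] grasp in strip mm [ 45.2212   6.1833 -30.7953] F(e,u,z) [-0.0535  0.083  -0.2729] w0.0428
ball e,u,z mm [45.4468  6.1643  5.204 ]
```

View pics/s17.png

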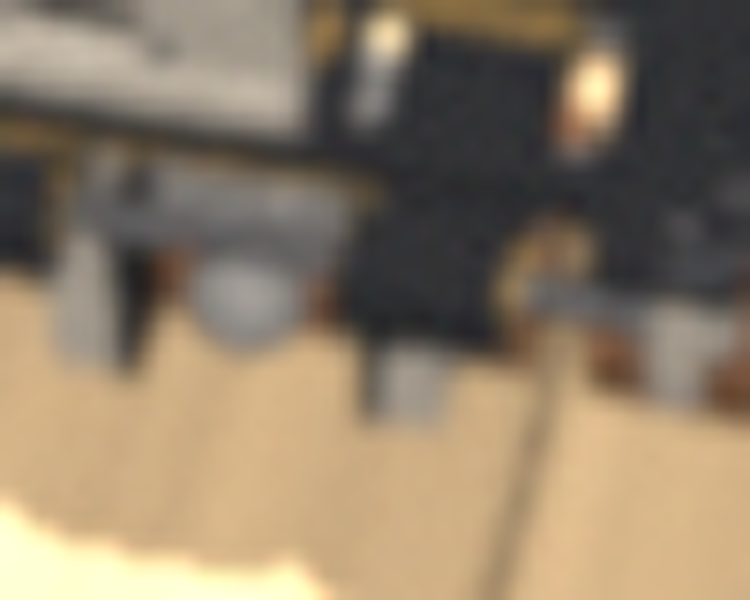

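Emit:
carry_out([
  [-0.3,0,0.05,0,0,0],
  [-0.5,0,0,0,0,0],
  [-0.8,0,0,0,0,0],
  [-0.8,0,0,0,0,0],
  [-0.8,0,0,0,0,0],
])

```text
t: 14.5
eef_pos: [0.6473, 0.0115, 0.2701]
ee_rot: [-2.976, 1.553, -3.087]
force: [0.7, 0.7, 0.0]
width: 0.0441
```

Emit:
carry_out([
  [-0.4,-0.8,0,0,0,0],
  [0,-0.9,0,0,0,0],
  [0,-0.9,0,0,0,0],
  [0,-0.9,0,0,0,0],
  [0,-0.6,0,0,0,0],
])

```text
t: 15.0
eef_pos: [0.6327, -0.1535, 0.2995]
ee_rot: [-2.993, 1.568, -3.097]
force: [0.6, 0.5, -0.0]
width: 0.0438
```

Run:
```python
from h import *
import cv2
f=cams.grab_frame("scene")["pixels"]
g=cams.grab_frame("top")["pixels"]
st()
a=cv2.convertScaleAbs(f[185:245,205:285],alpha=1.5)
cv2.imwrite("pics/s18.png",cv2.resize(a,None,fx=10,fy=10,interpolation=2)[:,:,::-1])
a=cv2.convertScaleAbs(g[140:200,205:285],alpha=2)
cv2.imwrite("pics/t18.png",cv2.resize(a,None,fx=10,fy=10,interpolation=2)[:,:,::-1])
cv2.imwrite("pics/f18.png",f[:,:,::-1])
k=O+.048*np.sin(1.36)*e+.0046*u+(.0022+.048*np.cos(1.36))*zz
for n,c in(("scene",(205,185)),("top",(205,140))):
  for th in(1.2,1.36):
    k=O+.048*np.sin(th)*e+.0046*u+(.0022+.048*np.cos(th))*zz
    w=proj(n,k);print(n,th,(w[0]-c[0]+.5)*10,(w[1]-c[1]+.5)*10)
```

```text
t15.10 pos [ 0.6327 -0.1543  0.2995] grasp in strip mm [  50.2323 -160.8261  127.4903] F(e,u,z) [-0.7779 -0.1263  0.1773] w0.0439
scene 1.2 391.7245284428708 380.0704842291711
scene 1.36 390.8469142925753 401.7649876490799
top 1.2 419.13046912329236 92.1411986446634
top 1.36 420.2458305604617 92.06324704942574
```

View pics/s18.png

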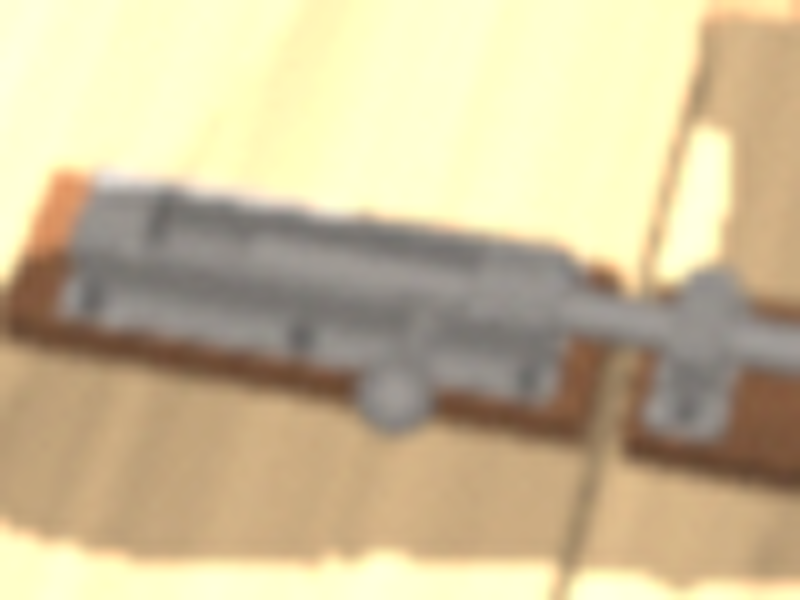

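View pics/t18.png

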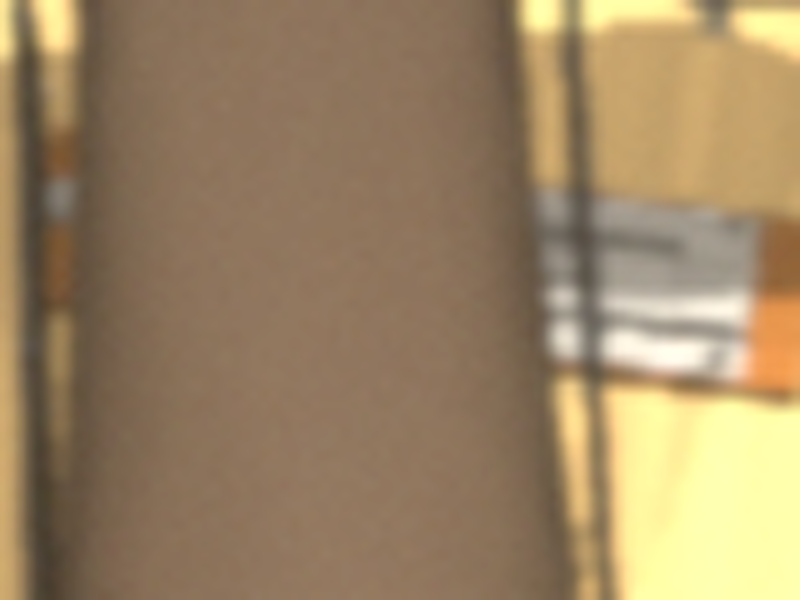

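View pics/f18.png

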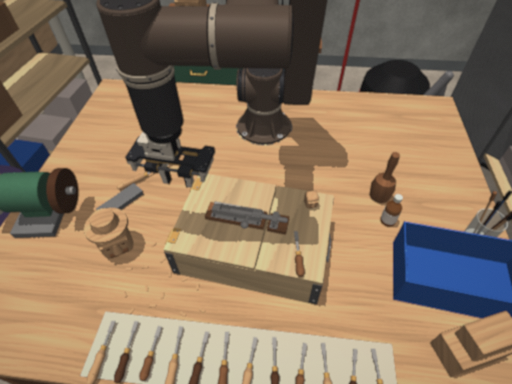

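Run:
```python
from station import arm
print(arm.job_done())
```

```text
the job is handed in; nothing more can be done
None
```

The chest is locked: the bolt is through the keeper and the handle is down in its notch. I handed the job in at about 15 s, with the gripper open and touching nothing.

- **Lid:** I pressed it down with the bolt's handle until it stopped on the rim at about 20 N. The force briefly peaked at 24 N while I slid the bolt. Once the bolt was through the keeper I let most of the pressure off.
- **Bolt:** I slid it on until it met the stop, felt as about 14 N, then eased it back about 8 mm.
- **Handle:** It passed the point where the barrel wall would have blocked it and met the bottom of the notch. One light push there read 13.7 N and sprang back.
- **Last checks:** The last scene picture shows the rod through the keeper and the ball at the handle's fully-down position, about 1.31 to 1.36 rad as measured. The force on the tool read about zero. In that picture the tools and carvings look as they were.

Some things disagreed or went wrong:

- **Fingertips:** In the pictures they sat about 17 mm higher than the reported tool position. My first grip was therefore too high on the ball and slipped on the first press, so I gripped again lower.
- **Handle during that first press:** It turned slightly, and I set it upright before going on.
- **Easing back:** The bolt stuck at first, and it moved only when I pressed the lid lightly (about 10 N).
- **Top camera:** The arm blocked its last view of the handle, so only the scene camera and the forces I felt confirm the final position.

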